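# Open the caddy and stir the settled bottles

## Robot

A 7-joint arm with a two-finger parallel gripper is mounted at the origin on the work surface. World frame = base frame: x ahead of the robot, y to its left, z up, the work surface at z = 0. Lengths are in m, angles in rad, forces in N, time in s.
With the tool pointing down it reaches from about 0.4 to 0.85 m from the base axis. Payload 10.4 kg.
Tool frame: the origin (TCP) lies at the very end of the fingers, on their centre line; the grasp point (between the pads) lies 19 mm behind it; z points along the fingers, y is the line along which they close (so a half turn about z gives the same grasp; the last joint's range is limited). The gripper opens to 85 mm and grips with 20 to 120 N. Pads are 22 mm wide; open, the fingers measure 114 mm over their backs; the gripper's body (76 mm by 85 mm) begins 54 mm behind the grasp point. The pads swing forward as they close: fully open they stand 13 mm farther back than shut.
Start: joints at [-1.331, 0.332, -0.065, 1.46, 0.022, 1.35, -0.088], TCP at [0.162, 0.604, 0.231] pointing down, gripper open.
Joint ranges: [-2.6, 2.6], [-0.5, 2.12], [-1.47, 1.34], [0.16, 2.42], [-1.27, 4.41], [0.06, 2.06], [-2.6, 2.6]. Speed limits (rad/s): [2.22, 2.22, 2.79, 2.79, 3.14, 3.14, 3.14].

## Interface

Orientations are given as a unit quaternion [x, y, z, w].
In Python, from workcell import * gives the robot as it stands. The module is installed in compiled form; this text tells all that it offers.
- The arm moves only by the tool carry_out, never from a script. Its argument "motion" is a list of rows, each an object with "xyz": the shift along the tool's x, y, z in m, a list of three; "angular": the turn, a rotation vector about the tool's x, y, z in degrees, a list of three. A call has 1 to 12 rows; each row is the pose to reach, as a shift and turn from the pose commanded when the call began, along the tool's axes at that moment; what a row does not reach only later rows make up. A row lasts 1/10 s, in which the tool goes at most 50 mm and 8.59 degrees, less where a joint would pass 70% of its speed; a pose out of reach is approached as far as the arm can. A call with a gripper value outside its range is refused whole. "hand" is the opening, from 0 (shut) to 1 (fully open), set as the call begins (left out, the last holds). The fingers move at their own pace and stop on an object; "grip_force" is the grip in N (left out, the last holds). Time passes only in rows, so rows that repeat a pose let the fingers close. It gives the time, the measured TCP pose, the force, the opening and the grip force at its end, in the units of the state.
- get_obs(): the state, without advancing time (a new reading comes with each control period).
- camera(name): name is "scene" or "top"; returns a dict with "img" (420x560x3 uint8, red, green, blue), "fx", "fy", "cx", "cy" (pixels), "extrinsics" (4x4, takes a point from camera to world coordinates). Camera axes: x right, y up, looking along -z (the intrinsics and any distortion apply to the point x, -y, -z); pixel columns grow to the right and rows downward; lengths in m; the calibration is good to about 2 mm. A picture is of the moment at which its call begins. There is no depth.
- hand_in(): hands the job in; it is judged then, once.
The state is a dict: "clock": time; "joint_pos": joint angles; "joint_velocities": joint speeds; "tau": joint torques, N m; "position": TCP position; "ee_rot": TCP orientation; "ft_force": force on the tool from outside, world axes, zero at the start; "torque": the same for the moment, N m; "grip_width": opening from 0.0 (shut) to 1.0 (fully open); "grasp_force": force on a finger pad.
Only numpy, scipy, OpenCV 4.12 (cv2) and the standard library are available. Lean on these libraries where they do the work, as an engineer would, in place of code of your own. Each camera call takes 0.05 s, during which the arm holds its last target. There are 200 camera calls.

## Task

Get the touch-up bottles ready: take the pry tool, put its blade into the notch under the caddy's cover and lever the cover up with it, swing the cover wide open, and lay the tool back flat on its mat. Then, one bottle at a time from the tallest to the shortest of those that are there, hold each closed bottle fully upside down for two seconds to stir it, turn it upright again and stand it in the caddy. Leave the loose castings alone.

Things in the scene. Friction and masses are not known exactly. Their poses are not given: they have to be found in the camera images.
- caddy: fixed grey steel caddy: a shallow tray 140 mm (its x) by 360 mm (its y), rim 48 mm above the bench, walls 6 mm, inner floor 22 mm above the bench (so 26 mm deep, inside 128 by 348 mm); origin at the centre of its underside, its front wall on its -x side (towards the robot), z up
- caddy_floor (a point): centre of the caddy's inner floor, axes as the caddy's
- caddy_notch (a point): middle of the pry notch in the upper edge of the caddy's front wall, on the wall's outer face: the slot is 70 mm wide (along y), 11 mm high and lies directly below the closed cover; a dark strip 70 by 12 mm on the cover, along its front edge, marks it from above; the blade goes in along the caddy's +x
- cover_hinge (a point): middle of the cover's hinge line at the caddy's far (+x) rim; the line runs along the caddy's y
- cover_edge (a point): middle of the cover's free front edge, at mid-thickness; the cover is a flat aluminium plate 140 by 360 by 5 mm without a handle, it lies on the rim with its front edge flush with the front wall
- cover (a joint): angle of the cover about its hinge: 0 closed, 1.57 upright, 1.9 fully back; friction in the hinge keeps it where it is left
- prytool: pry tool lying flat, 0.12 kg: wooden block handle 105 mm long, 24 mm wide, 24 mm high (from x = -105 mm to 0), and a flat steel blade 28 mm wide and 3 mm thick out to x = +75 mm at half the handle's height; origin below the front end of the handle at underside level, x points along the blade
- handle_grip (a point): point in the handle to grip, 22 mm behind its front end, at mid-height (12 mm above the underside)
- blade_tip (a point): middle of the blade's front edge, 75 mm ahead of the handle, at mid-thickness
- mat: thin black rubber mat on the bench, 240 mm (its x) by 90 mm (its y), 1 mm thick, the pry tool's place; origin at its centre
- bottle_tall: closed white plastic bottle with a grey cap, about 250 g, 160 mm tall; body a plain cylinder 62 mm in diameter up to 132 mm, above it a cap 38 mm in diameter; most of the weight is low in its foot; origin at the centre of its underside, z towards its cap; absent (None) on some days
- bottle_mid: closed white plastic bottle with a grey cap, about 220 g, 135 mm tall; body a plain cylinder 62 mm in diameter up to 107 mm, above it a cap 38 mm in diameter; most of the weight is low in its foot; origin at the centre of its underside, z towards its cap; absent (None) on some days
- bottle_short: closed white plastic bottle with a grey cap, about 190 g, 110 mm tall; body a plain cylinder 62 mm in diameter up to 82 mm, above it a cap 38 mm in diameter; most of the weight is low in its foot; origin at the centre of its underside, z towards its cap; absent (None) on some days
- casting_a: die-cast aluminium coupling lying on the bench, a flanged disc about 75 mm in diameter and 25 mm high, not part of the job; origin at the centre of its underside
- casting_b: die-cast aluminium coupling lying on the bench, a flanged disc about 75 mm in diameter and 25 mm high, not part of the job; origin at the centre of its underside
- casting_c: die-cast aluminium coupling lying on the bench, a flanged disc about 75 mm in diameter and 25 mm high, not part of the job; origin at the centre of its underside
Not all that is in view belongs to the job. Of the things shaped like the prytool, the wooden one is meant.

How it is judged:
On the way, in this order (a step that is already met when the one before it is completed fails the run):
1. the closed cover is levered up with the pry tool's blade under it (value of joint cover above 0.12 rad and contact force between prytool and caddy above 0.2 N), for 0.05 s.
2. the cover stands wide open (value of joint cover above 1.3 rad), for 0.2 s.
3. the tallest bottle is held upside down for a second (angle between bottle_tall's own z axis and vertical above 2.7 rad), for 1 s.
4. the middle bottle is held upside down for a second (angle between bottle_mid's own z axis and vertical above 2.7 rad), for 1 s.
5. the shortest bottle is held upside down for a second (angle between bottle_short's own z axis and vertical above 2.7 rad), for 1 s.
At the end, for the whole second after the job is handed in: The cover is open by more than 1.3 rad; every bottle present stands upright (within 0.1 rad) and still on the caddy's inner floor; the pry tool lies flat and still on the bench with its grip point over the mat; nothing is held (value of joint cover above 1.3 rad and angle between each of bottle_tall, bottle_mid, bottle_short's own z axis and vertical below 0.1 rad and linear speed of each of bottle_tall, bottle_mid, bottle_short, prytool below 0.03 m/s and x of bottle_tall in the frame of caddy_floor between -0.065 and 0.065 m and y of bottle_tall in the frame of caddy_floor between -0.175 and 0.175 m and z of bottle_tall in the frame of caddy_floor between -0.004 and 0.006 m and x of bottle_mid in the frame of caddy_floor between -0.065 and 0.065 m and y of bottle_mid in the frame of caddy_floor between -0.175 and 0.175 m and z of bottle_mid in the frame of caddy_floor between -0.004 and 0.006 m and x of bottle_short in the frame of caddy_floor between -0.065 and 0.065 m and y of bottle_short in the frame of caddy_floor between -0.175 and 0.175 m and z of bottle_short in the frame of caddy_floor between -0.004 and 0.006 m and x of handle_grip in the frame of mat between -0.12 and 0.12 m and y of handle_grip in the frame of mat between -0.045 and 0.045 m and height (world z) of each of handle_grip, blade_tip below 0.022 m); the robot touches nothing.
It fails at once if a loose casting (casting_a) is pushed more than 25 mm (distance of casting_a from where it was at the start of the episode above 0.025 m).
It fails at once if a loose casting (casting_b) is pushed more than 25 mm (distance of casting_b from where it was at the start of the episode above 0.025 m).
It fails at once if a loose casting (casting_c) is pushed more than 25 mm (distance of casting_c from where it was at the start of the episode above 0.025 m).
Of bottle_tall, bottle_mid, bottle_short only 2 to 3 are there at a start; the rules pass over those that are not, and their reading is None.
At some moment in a run one of bottle_tall, bottle_mid, bottle_short may be knocked a few centimetres aside while the robot is not near it.
It also fails if it takes over 210 s, if anything falls off the work surface, if the arm or the gripper's body presses on something with over 40 N, if the wrist force passes 120 N, or if a joint passes its speed limit or range.

## Working session

There is one attempt and no reset: what is moved stays moved. The work goes in short steps, Python scripts to look and compute and a tool call to move; the robot and the scene stay as the last step left them, time stands still between calls to the robot, and variables do not carry over. Pictures are saved under pics/ and viewed, at most 14 in all, crops included, and the job is handed in when it is done.

Besides the shell and the picture viewer there is one more tool, called after "Emit:" as name(argument=value, ...) on one line, values as JSON. carry_out: Moves the arm, as the interface text tells. Its arguments: {"type":"object","properties":{"motion":{"type":"array"},"hand":{"type":"number"},"grip_force":{"type":"number"}},"required":["motion"]}

```bash
mkdir -p pics
cat > h.py <<'E'
from workcell import *
import numpy as np, cv2
from scipy.spatial.transform import Rotation as R
def snap(name,fn=None):
    c=camera(name)
    if fn: cv2.imwrite('pics/'+fn,c['img'][:,:,::-1])
    return c
def ray(c,u,v):
    d=np.array([(u-c['cx'])/c['fx'],-(v-c['cy'])/c['fy'],-1.])
    E=np.array(c['extrinsics']);return E[:3,3],E[:3,:3]@d
def pt(c,u,v,z):
    o,d=ray(c,u,v);return o+d*(z-o[2])/d[2]
def px(c,p):
    E=np.array(c['extrinsics']);q=E[:3,:3].T@(np.array(p)-E[:3,3])
    return c['cx']+c['fx']*q[0]/-q[2],c['cy']-c['fy']*q[1]/-q[2]
def st():
    o=get_obs();return np.array(o['position']),R.from_quat(o['ee_rot']),o
def delta(p,Rt):
    "shift and turn (deg) in tool axes to reach pose"
    q,r,o=st();return np.round(r.inv().apply(np.array(p)-q),4),np.round(np.degrees((r.inv()*Rt).as_rotvec()),2)
E
python3 - <<'E'
from h import *
np.set_printoptions(precision=4,suppress=True)
for n in('scene','top'):
    c=snap(n,n+'0.png');print(n,c['fx'],c['fy'],c['cx'],c['cy'],[k for k in c]);print(np.array(c['extrinsics']))
p,r,o=st();print(o,r.as_matrix())
E
```

```text
scene 450.59676256532197 450.59676256532197 283.7687296254006 211.0411337365431 ['img', 'fx', 'fy', 'cx', 'cy', 'extrinsics']
[[ 0.8683 -0.382   0.3164  0.8756]
 [ 0.496   0.6597 -0.5646 -0.6524]
 [ 0.0069  0.6472  0.7623  0.9385]
 [ 0.      0.      0.      1.    ]]
top 419.6071244312053 419.6071244312053 277.09957902252864 209.13332357827304 ['img', 'fx', 'fy', 'cx', 'cy', 'extrinsics']
[[-0.0182  0.9832 -0.1814  0.3447]
 [-0.9998 -0.0167  0.0099 -0.0199]
 [ 0.0067  0.1816  0.9834  1.0414]
 [ 0.      0.      0.      1.    ]]
{'clock': 0.1, 'joint_pos': array([-1.3306,  0.3328, -0.0646,  1.4608,  0.0216,  1.3499, -0.0885]), 'joint_velocities': array([ 0.0005, -0.0018,  0.0001, -0.0022, -0.0009,  0.0017,  0.0003]), 'tau': array([  0.0019, -62.6745,   0.0495, -39.2432,   0.0164,   0.0069,
        -0.    ]), 'position': array([0.1623, 0.6032, 0.2306]), 'ee_rot': array([ 0.131 ,  0.9914, -0.0006, -0.    ]), 'ft_force': array([-0.3169,  0.8717, -0.3583]), 'torque': array([ 0.008 , -0.0208, -0.0334]), 'grasp_force': 0.0, 'grip_width': 0.9962925904659207} [[-0.9657  0.2597 -0.0002]
 [ 0.2597  0.9657 -0.0012]
 [-0.0001 -0.0012 -1.    ]]
```

View pics/scene0.png

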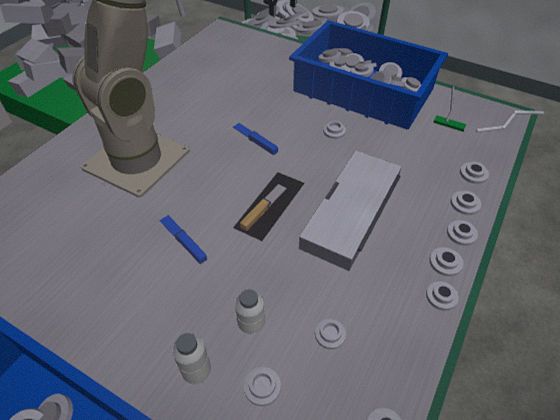

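View pics/top0.png

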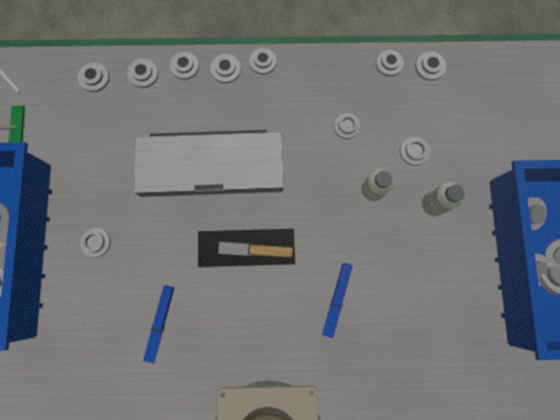

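Scene picture: two bottles at (250,310) and (192,358); wooden tool on the mat at (262,213); caddy with its notch strip at (333,190). In the top view the tool is at (255,250), with the blade pointing left.
Things that could be taken for the pry tool (top view): wooden handle on mat (255,250), blue (158,325), blue (338,300). I choose the wooden one. Bottle lookalikes: the castings only, with the flat rings at (95,242), (347,125), (415,151) being the nearest loose ones.

```bash
cat > m1.py <<'E'
from h import *
np.set_printoptions(precision=4,suppress=True)
c=snap('top'); im=c['img'].astype(int); g=im.mean(2)
def big(m,box):
    u0,v0,u1,v1=box; k=np.zeros(m.shape,np.uint8); k[v0:v1,u0:u1]=m[v0:v1,u0:u1]
    cs,_=cv2.findContours(k,cv2.RETR_EXTERNAL,cv2.CHAIN_APPROX_NONE)
    return max(cs,key=cv2.contourArea)
def rect(m,box,z,n):
    b=big(m,box); r=cv2.minAreaRect(b); P=np.array([pt(c,u,v,z)[:2] for u,v in cv2.boxPoints(r)])
    print(n,'px',np.round(r[0],1),'ctr',P.mean(0),'sides',np.linalg.norm(P[1]-P[0]),np.linalg.norm(P[2]-P[1]),'ang',np.degrees(np.arctan2(*(P[1]-P[0])[::-1])),np.degrees(np.arctan2(*(P[2]-P[1])[::-1])))
    print('  corners',P.tolist())
print('levels cover',g[165,160],'bench',g[210,100],'mat',g[240,210],'blade',im[248,232],'wood',im[251,270],'strip',g[187,208])
wood=(im[:,:,0]-im[:,:,2]>50)
rect(wood,(190,225,310,275),.025,'wood')
rect((g<60)|wood,(190,222,305,275),.001,'mat')
rect((g>80)&~wood,(205,236,252,262),.014,'blade')
rect(g<75,(190,180,228,194),.053,'strip')
rect(g>g[165,160]-18,(128,126,292,196),.053,'cover')
C=np.hstack([im[225:275:,190:310]]).astype(np.uint8);D=im[120:205,125:295].astype(np.uint8)
A=cv2.resize(C[:,:,::-1],None,fx=4.6,fy=4.6);B=cv2.resize(D[:,:,::-1],None,fx=3.2,fy=3.2)
o=np.zeros((A.shape[0]+B.shape[0],560,3),np.uint8);o[:A.shape[0],:A.shape[1]]=A[:,:560];o[A.shape[0]:,:B.shape[1]]=B;cv2.imwrite('pics/crop1.png',o)
E
python3 m1.py
```

```text
levels cover 146.33333333333334 bench 125.33333333333333 mat 38.666666666666664 blade [128 125 125] wood [141 117  79] strip 72.0
wood px [270.5 250.5] ctr [ 0.4307 -0.0123] sides 0.021485659855765508 0.1002138322643892 ang -3.838465848514155 -94.47605116276998
  corners [[0.4239143975015589, 0.038249968477563075], [0.4453518596523659, 0.03681163751065354], [0.4375309325375145, -0.06309654671956513], [0.41613253065759503, -0.06127552242507191]]
mat px [245.6 247.3] ctr [0.4421 0.0493] sides 0.23964033327901216 0.08637214880948016 ang -89.31645528597076 -179.79144454429436
  corners [[0.4837796149688963, 0.17014469734299245], [0.48663848169252255, -0.06947858244245028], [0.4002669050741377, -0.06979297458844154], [0.39768485541436793, 0.16626268308217598]]
blade px [234.6 248.4] ctr [0.4386 0.0754] sides 0.029571374132571084 0.08187892413086034 ang -3.1539475284760696 -94.5852110111607
  corners [[0.4270815512760338, 0.11688294427791449], [0.45660813391901706, 0.11525595764134527], [0.4500625987261391, 0.033639083247222715], [0.4205810351261463, 0.03569144030170904]]
strip px [208.5 191.5] ctr [0.5732 0.1347] sides 0.08918223889525484 0.007417712223562159 ang -90.95318493042124 -179.80114327899892
  corners [[0.5776096495813474, 0.17935075007395662], [0.5761260630797986, 0.09018085209564375], [0.568708395532293, 0.09015510745997837], [0.5701944914359551, 0.1792066189331222]]
cover px [210.2 161.3] ctr [0.6497 0.131 ] sides 0.4024272143440122 0.14556731152342042 ang -88.10952285258037 -178.8590860260096
  corners [[0.7155771010658938, 0.33608110062566715], [0.7288527982662873, -0.0661270776956158], [0.5833143456611917, -0.06902552511981462], [0.5712420730400772, 0.3230793771652613]]
```

View pics/crop1.png

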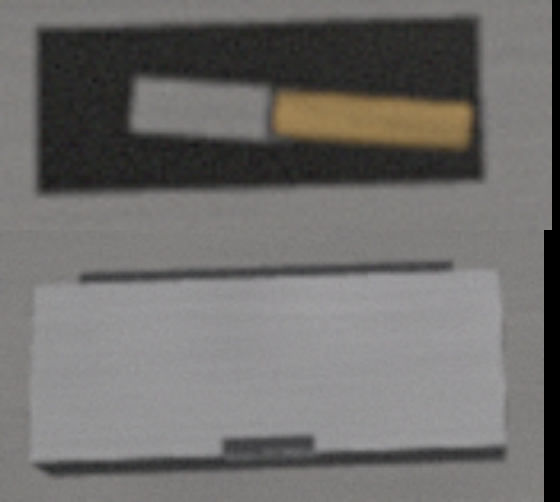

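Crop: the wooden tool lies on the black mat with its blade to the left. The cover's corners are at about (136,138), (280,132.5), (282,187.5), (135,192), with the strip at (194–223, 185–191). This is the right tool.

```bash
cat > m2.py <<'E'
from h import *
np.set_printoptions(precision=4,suppress=True)
c=snap('top'); im=c['img'].astype(int); g=im.mean(2)
# subpixel-ish edges of the cover: front edge (bright->dark going down) per column
f=[];b=[]
for u in list(range(142,190,3))+list(range(228,278,3)):
    col=cv2.GaussianBlur(g.astype(np.float32),(3,3),0)[:,u]; v=np.arange(180,197); d=np.diff(col[180:198]); 
    i=d.argmin(); w=np.clip(-d[max(0,i-1):i+2],0,None); f.append(pt(c,u,180.5+(np.arange(max(0,i-1),i+2)@w)/w.sum(),.053)[:2])
f=np.array(f);k=np.polyfit(f[:,1],f[:,0],1);res=f[:,0]-np.polyval(k,f[:,1]);m=abs(res)<.002;k=np.polyfit(f[m,1],f[m,0],1)
yaw=-np.degrees(np.arctan(k[0]));print('front x at y=.13',np.polyval(k,.13),'yaw',yaw,m.sum(),len(f))
for n,(u,v) in dict(UL=(135.9,137.8),UR=(280.3,132.5),LL=(135.3,192.2),LR=(282.2,187.5),S1=(194.4,188),S2=(222.8,188)).items(): print(n,pt(c,u,v,.053))
# bottles: two-view triangulation of cap centre and castings
s=snap('scene')
def tri(a,b2):
    o1,d1=ray(c,*a);o2,d2=ray(s,*b2);d1/=np.linalg.norm(d1);d2/=np.linalg.norm(d2)
    t=np.linalg.lstsq(np.c_[d1,-d2],o2-o1,rcond=None)[0];p,q=o1+d1*t[0],o2+d2*t[1];return (p+q)/2,np.linalg.norm(p-q)
print('capA',tri((383,178),(249,299)));print('capB',tri((454,193),(187,345)))
for n,(u,v) in dict(ring1=(95,242),ring2=(347,125),ring3=(415,151)).items():print(n,pt(c,u,v,.02))
A=cv2.resize(c['img'][110:215,330:490,::-1],None,fx=3.4,fy=3.4);B=cv2.resize(s['img'][280:390,165:285,::-1],None,fx=3.25,fy=3.25)
B=B[:357];o=np.zeros((357,A.shape[1]+B.shape[1],3),np.uint8);o[:,:A.shape[1]]=A[:357];o[:B.shape[0],A.shape[1]:]=B
print(A.shape,B.shape);o=cv2.resize(o,None,fx=.8,fy=.8);cv2.imwrite('pics/crop2.png',o)
E
python3 m2.py
```

```text
front x at y=.13 0.5779668283198803 yaw 1.1082479783487111 33 33
UL [0.712  0.3152 0.053 ]
UR [ 0.7201 -0.0413  0.053 ]
LL [0.5744 0.3107 0.053 ]
LR [ 0.5801 -0.0432  0.053 ]
S1 [0.5824 0.1688 0.053 ]
S2 [0.5813 0.1003 0.053 ]
capA (array([ 0.586 , -0.2768,  0.1012]), np.float64(0.003398555423704855))
capB (array([ 0.5439, -0.4283,  0.1225]), np.float64(0.0015411890252517695))
ring1 [0.4594 0.4143 0.02  ]
ring2 [ 0.7503 -0.2141  0.02  ]
ring3 [ 0.6778 -0.384   0.02  ]
(357, 544, 3) (357, 390, 3)
```

View pics/crop2.png

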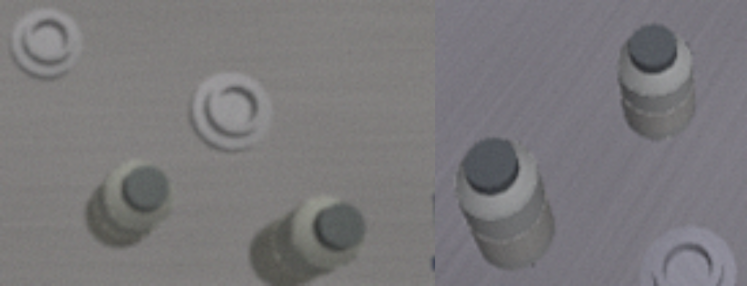

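```bash
cat >> h.py <<'E'
def down(psi,pitch=0,ax=(0,1,0)):
    "tool z down, tool y at yaw psi deg; then tilted about world axis ax by pitch deg"
    a=np.radians(psi);y=np.array([np.cos(a),np.sin(a),0]);z=np.array([0,0,-1.])
    return R.from_rotvec(np.radians(pitch)*np.array(ax))*R.from_matrix(np.c_[np.cross(y,z),y,z])
def show(*tg):
    for p,Rt in tg: d=delta(p,Rt);print(d[0].tolist(),d[1].tolist())
E
python3 - <<'E'
from h import *
show(((.40,.30,.25),down(40)),((.433,.018,.15),down(-4.4)))
c=snap('top');s=snap('scene')
for z in(.11,.135,.16):
  print(z,'A',pt(c,383.7,178.8,z)[:2],pt(s,248.8,298,z)[:2],'B',pt(c,455,192.7,z)[:2],pt(s,186.2,343.5,z)[:2])
E
```

```text
[-0.3083, -0.2313, -0.0189] [-0.03, 0.01, 34.95]
[-0.4134, -0.495, 0.0813] [-0.03, 0.02, 79.35]
0.11 A [ 0.58314158 -0.27486253] [ 0.58615453 -0.28012067] B [ 0.54782521 -0.43561015] [ 0.5350086  -0.42367999]
0.135 A [ 0.57674261 -0.26801983] [ 0.59488796 -0.29135298] B [ 0.5423742  -0.42445264] [ 0.54528539 -0.43058032]
0.16 A [ 0.57034364 -0.26117712] [ 0.60362139 -0.30258529] B [ 0.5369232  -0.41329513] [ 0.55556217 -0.43748065]
```

Emit:
carry_out(motion=[{"xyz": [-0.308, -0.231, -0.019], "angular": [0, 0, 35]}, {"xyz": [-0.308, -0.231, -0.019], "angular": [0, 0, 35]}, {"xyz": [-0.308, -0.231, -0.019], "angular": [0, 0, 35]}, {"xyz": [-0.308, -0.231, -0.019], "angular": [0, 0, 35]}, {"xyz": [-0.308, -0.231, -0.019], "angular": [0, 0, 35]}, {"xyz": [-0.308, -0.231, -0.019], "angular": [0, 0, 35]}, {"xyz": [-0.308, -0.231, -0.019], "angular": [0, 0, 35]}, {"xyz": [-0.308, -0.231, -0.019], "angular": [0, 0, 35]}, {"xyz": [-0.308, -0.231, -0.019], "angular": [0, 0, 35]}, {"xyz": [-0.308, -0.231, -0.019], "angular": [0, 0, 35]}], hand=1)

```text
clock: 1.35
position: [0.4, 0.3002, 0.2505]
ee_rot: [0.424, 0.906, 0.0, -0.0]
ft_force: [-0.6, 0.1, -0.4]
grip_width: 0.999
grasp_force: 0.0
```

Run:
```python
from h import *
p,r,o=st();print(p,o['joint_pos'].round(3));show(((.433,.018,.08),down(-4.4)))
```

```text
[0.40000092 0.30020052 0.25047971] [-0.977  0.037  0.25   1.768 -0.01   1.337 -0.03 ]
[-0.2379, -0.1556, 0.1703] [0.02, -0.04, 44.25]
```

Emit:
carry_out(motion=[{"xyz": [-0.238, -0.1556, 0.05], "angular": [0, 0, 44.25]}, {"xyz": [-0.238, -0.1556, 0.05], "angular": [0, 0, 44.25]}, {"xyz": [-0.238, -0.1556, 0.05], "angular": [0, 0, 44.25]}, {"xyz": [-0.238, -0.1556, 0.05], "angular": [0, 0, 44.25]}, {"xyz": [-0.238, -0.1556, 0.05], "angular": [0, 0, 44.25]}, {"xyz": [-0.238, -0.1556, 0.05], "angular": [0, 0, 44.25]}, {"xyz": [-0.238, -0.1556, 0.17], "angular": [0, 0, 44.25]}, {"xyz": [-0.238, -0.1556, 0.17], "angular": [0, 0, 44.25]}, {"xyz": [-0.238, -0.1556, 0.17], "angular": [0, 0, 44.25]}, {"xyz": [-0.238, -0.1556, 0.17], "angular": [0, 0, 44.25]}, {"xyz": [-0.238, -0.1556, 0.17], "angular": [0, 0, 44.25]}])

```text
clock: 2.45
position: [0.4336, 0.0191, 0.081]
ee_rot: [0.733, 0.681, -0.0, 0.0]
ft_force: [0.5, 0.1, 0.6]
grip_width: 1.001
grasp_force: 0.0
```

Run:
```python
from h import *
p,r,o=st();print(p,o['joint_pos'].round(3));show(((.433,.018,.004),down(-4.4)))
c=snap('scene','s2.png');cv2.imwrite('pics/s2c.png',cv2.resize(c['img'][120:280,180:340,::-1],None,fx=3.5,fy=3.5))
```

```text
[0.43361642 0.01908974 0.080955  ] [-0.685  0.054  0.555  2.14  -0.035  0.956 -0.184]
[-0.0011, -0.0005, 0.077] [0.01, 0.01, 0.19]
```

View pics/s2c.png

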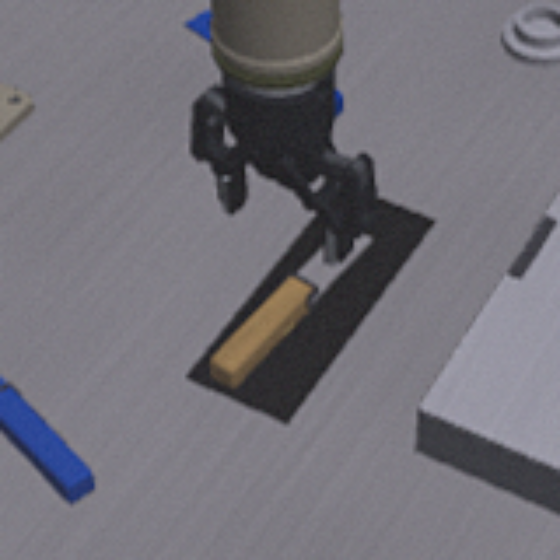

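Fingers straddle the handle (crop: handle at (262,330), fingers at (230,190) and (340,240)). Descending and gripping.

Emit:
carry_out(motion=[{"xyz": [-0.001, 0, 0.04], "angular": [0, 0, 0.2]}, {"xyz": [-0.001, 0, 0.07], "angular": [0, 0, 0.2]}, {"xyz": [-0.001, 0, 0.078], "angular": [0, 0, 0.2]}, {"xyz": [-0.001, 0, 0.078], "angular": [0, 0, 0.2]}])

```text
clock: 2.9
position: [0.4335, 0.0174, 0.0028]
ee_rot: [0.734, 0.679, -0.0, -0.0]
ft_force: [0.1, 0.3, -0.2]
grip_width: 1.004
grasp_force: 0.0
```

Emit:
carry_out(motion=[{"xyz": [0, 0, 0], "angular": [0, 0, 0]}, {"xyz": [0, 0, 0], "angular": [0, 0, 0]}, {"xyz": [0, 0, 0], "angular": [0, 0, 0]}, {"xyz": [0, 0, 0], "angular": [0, 0, 0]}, {"xyz": [0, 0, 0], "angular": [0, 0, 0]}, {"xyz": [0, 0, 0], "angular": [0, 0, 0]}, {"xyz": [0, 0, 0], "angular": [0, 0, 0]}, {"xyz": [0, 0, 0], "angular": [0, 0, 0]}, {"xyz": [0, 0, 0], "angular": [0, 0, 0]}, {"xyz": [0, 0, 0], "angular": [0, 0, 0]}], hand=0, grip_force=100)

```text
clock: 3.9
position: [0.4338, 0.0174, 0.0032]
ee_rot: [0.734, 0.679, 0.001, -0.0]
ft_force: [-3.3, 0.6, 13.5]
grip_width: 0.253
grasp_force: 98.8
```

Emit:
carry_out(motion=[{"xyz": [0, 0, -0.05], "angular": [0, 0, 0]}, {"xyz": [0, 0, -0.1], "angular": [0, 0, 0]}, {"xyz": [0, 0, -0.12], "angular": [0, 0, 0]}, {"xyz": [0, 0, -0.12], "angular": [0, 0, 0]}])

```text
clock: 4.3
position: [0.4351, 0.0176, 0.1252]
ee_rot: [0.734, 0.679, 0.003, 0.001]
ft_force: [0.1, 0.8, -1.8]
grip_width: 0.256
grasp_force: 98.6
```

Run:
```python
from h import *
p,r,o=st();print(p,o['joint_pos'].round(3),o['ft_force']);show(((.45,.132,.12),down(-88.9)))
```

```text
[0.435054   0.01756402 0.12522781] [-0.719 -0.024  0.577  2.098  0.013  1.058 -0.227] [ 0.0688267   0.84503897 -1.83275807]
[0.1152, 0.0059, 0.0056] [0.11, -0.36, 84.39]
```

Emit:
carry_out(motion=[{"xyz": [0.115, 0.006, 0.005], "angular": [0, 0, 84.4]}, {"xyz": [0.115, 0.006, 0.005], "angular": [0, 0, 84.4]}, {"xyz": [0.115, 0.006, 0.005], "angular": [0, 0, 84.4]}, {"xyz": [0.115, 0.006, 0.005], "angular": [0, 0, 84.4]}, {"xyz": [0.115, 0.006, 0.005], "angular": [0, 0, 84.4]}, {"xyz": [0.115, 0.006, 0.005], "angular": [0, 0, 84.4]}, {"xyz": [0.115, 0.006, 0.005], "angular": [0, 0, 84.4]}, {"xyz": [0.115, 0.006, 0.005], "angular": [0, 0, 84.4]}, {"xyz": [0.115, 0.006, 0.005], "angular": [0, 0, 84.4]}, {"xyz": [0.115, 0.006, 0.005], "angular": [0, 0, 84.4]}, {"xyz": [0.115, 0.006, 0.005], "angular": [0, 0, 84.4]}, {"xyz": [0.115, 0.006, 0.005], "angular": [0, 0, 84.4]}])

```text
clock: 5.5
position: [0.4477, 0.1311, 0.1164]
ee_rot: [1.0, 0.012, -0.001, 0.0]
ft_force: [1.4, -0.3, -0.9]
grip_width: 0.257
grasp_force: 98.5
```

Run:
```python
from h import *
p,r,o=st();print(p,r.as_matrix().round(3),o['joint_pos'].round(3));show(((.455,.132,.0325),down(-88.9)))
c=snap('top');s=snap('scene')
print('pred tip px top',px(c,p+[.097,.002,.010]),'scene',px(s,p+[.097,.002,.010]))
A=cv2.resize(c['img'][140:280,150:310,::-1],None,fx=3,fy=3);B=cv2.resize(s['img'][130:270,230:340,::-1],None,fx=3,fy=3)
cv2.imwrite('pics/c3.png',np.hstack([A,B])[:,:800])
```

```text
[0.44771472 0.13108299 0.11643881] [[ 1.     0.023 -0.001]
 [ 0.023 -1.    -0.001]
 [-0.001  0.001 -1.   ]] [-0.887  0.081  0.529  2.029 -0.047  1.044 -1.882]
[0.0074, -0.0008, 0.0839] [0.04, 0.07, 0.24]
pred tip px top (np.float64(204.01653413052114), np.float64(196.59716326439337)) scene (np.float64(321.07592355183124), np.float64(165.12139045705422))
```

View pics/c3.png

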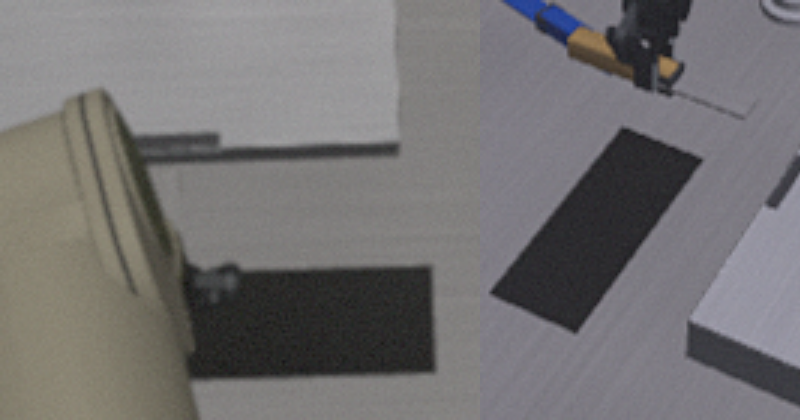

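Emit:
carry_out(motion=[{"xyz": [0.005, -0.001, 0.05], "angular": [0, 0, 0.2]}, {"xyz": [0.005, -0.001, 0.084], "angular": [0, 0, 0.2]}, {"xyz": [0.005, -0.001, 0.084], "angular": [0, 0, 0.2]}, {"xyz": [0.005, -0.001, 0.084], "angular": [0, 0, 0.2]}])

```text
clock: 6.0
position: [0.4532, 0.1321, 0.0338]
ee_rot: [1.0, 0.008, -0.0, 0.0]
ft_force: [0.3, 0.0, -1.5]
grip_width: 0.254
grasp_force: 98.5
```

Run:
```python
from h import *
p,r,o=st();print(p,o['ft_force'].round(1));show(((.549,.1338,.0325),down(-88.9)))
s=snap('scene');print(px(s,p+[.097,.002,.010]),px(s,[.578,.1346,.048]),px(s,[.578,.1346,.037]))
cv2.imwrite('pics/c4.png',cv2.resize(s['img'][150:230,270:370,::-1],None,fx=6,fy=6))
```

```text
[0.45320286 0.13206878 0.03375834] [ 0.3  0.  -1.5]
[0.0958, -0.0002, 0.0012] [0.05, 0.04, -0.16]
(np.float64(320.9152665939908), np.float64(187.5816843781142)) (np.float64(330.3160730526251), np.float64(190.1398886992817)) (np.float64(329.9696577120528), np.float64(192.9002198901906))
```

View pics/c4.png

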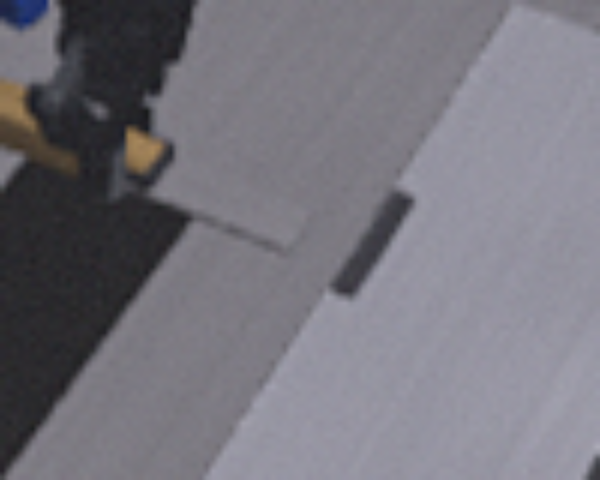

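Blade front edge at about (320,188), as predicted and lined up with the strip at (332,190). Inserting.

Emit:
carry_out(motion=[{"xyz": [0.02, 0, 0.0005], "angular": [0, 0, 0]}, {"xyz": [0.04, 0, 0.0005], "angular": [0, 0, 0]}, {"xyz": [0.05, 0, 0.0005], "angular": [0, 0, 0]}, {"xyz": [0.05, 0, 0.0005], "angular": [0, 0, 0]}])

```text
clock: 6.45
position: [0.5049, 0.1334, 0.0343]
ee_rot: [1.0, 0.008, 0.001, -0.0]
ft_force: [-0.1, -0.2, -1.3]
grip_width: 0.255
grasp_force: 98.5
```

Emit:
carry_out(motion=[{"xyz": [0.015, 0, 0], "angular": [0, 0, 0]}, {"xyz": [0.03, 0, 0], "angular": [0, 0, 0]}, {"xyz": [0.044, 0, 0], "angular": [0, 0, 0]}, {"xyz": [0.044, 0, 0], "angular": [0, 0, 0]}, {"xyz": [0.044, 0, 0], "angular": [0, 0, 0]}])

```text
clock: 6.95
position: [0.5464, 0.1338, 0.033]
ee_rot: [1.0, 0.008, -0.0, -0.0]
ft_force: [0.8, -0.2, -1.1]
grip_width: 0.26
grasp_force: 98.5
```

Run:
```python
from h import *
p,r,o=st();print(p,o['ft_force'].round(1),o['torque'].round(2),o['joint_pos'].round(3))
```

```text
[0.54638362 0.13383162 0.03303194] [ 0.8 -0.2 -1.1] [0.03 0.05 0.02] [-0.743  0.428  0.507  1.854 -0.255  0.925 -1.674]
```

Run:
```python
from h import *
p,r,o=st()
for pi,ro,h in((0,0,.041),(5,10,.0405),(10,20,.0425),(12,22,.044)):
    Rt=r*R.from_rotvec([0,np.radians(pi),0])*R.from_rotvec([np.radians(ro),0,0]);M=Rt.as_matrix()
    T=np.array([.578,.1345,h])-.028*M[:,0]+.010*M[:,2];show((T,Rt))
```

```text
[0.0036, -0.0002, 0.002] [0.0, 0.0, 0.0]
[0.0046, -0.0019, 0.0048] [9.99, 4.99, -0.44]
[0.0057, -0.0036, 0.0046] [19.95, 9.9, -1.75]
[0.0062, -0.0039, 0.0039] [21.92, 11.85, -2.3]
```

Emit:
carry_out(motion=[{"xyz": [0.004, 0, 0.001], "angular": [0, 0, 0]}, {"xyz": [0.0045, -0.002, 0.003], "angular": [5, 2.5, 0]}, {"xyz": [0.0046, -0.002, 0.0048], "angular": [10, 5, -0.4]}, {"xyz": [0.005, -0.003, 0.0048], "angular": [15, 7.5, -1]}, {"xyz": [0.0057, -0.0036, 0.0046], "angular": [20, 9.9, -1.7]}, {"xyz": [0.0057, -0.0036, 0.0046], "angular": [20, 9.9, -1.7]}, {"xyz": [0.0057, -0.0036, 0.0046], "angular": [20, 9.9, -1.7]}], grip_force=120)

```text
clock: 7.65
position: [0.5524, 0.1348, 0.0288]
ee_rot: [0.981, 0.021, 0.085, -0.174]
ft_force: [-10.0, -10.8, 14.1]
grip_width: 0.252
grasp_force: 124.3
```

Run:
```python
from h import *
p,r,o=st();print(p,r.as_euler('xyz',degrees=True),o['ft_force'].round(1),o['torque'].round(2),o['joint_pos'].round(3))
s=snap('scene');print('closed edge px',[np.round(px(s,[.578+.0034,y,.053]),1) for y in(-.043,)],
 {a:np.round(px(s,[.718-.14*np.cos(a)+.003,-.043,.0505+.14*np.sin(a)]),1) for a in(.0,.1,.2,.3)})
cv2.imwrite('pics/c5.png',cv2.resize(s['img'][140:280,250:420,::-1],None,fx=4,fy=4))
```

```text
[0.55242406 0.1348031  0.02883129] [-159.94559619   -9.97785242    0.62954738] [-10.  -10.8  14.1] [-1.77  1.35 -0.05] [-0.422  0.33   0.335  2.027 -0.7    0.716 -1.125]
closed edge px [array([300.2, 234.8])] {0.0: array([300.1, 235.4]), 0.1: array([300.5, 232.1]), 0.2: array([301.5, 228.9]), 0.3: array([303., 226.])}
```

View pics/c5.png

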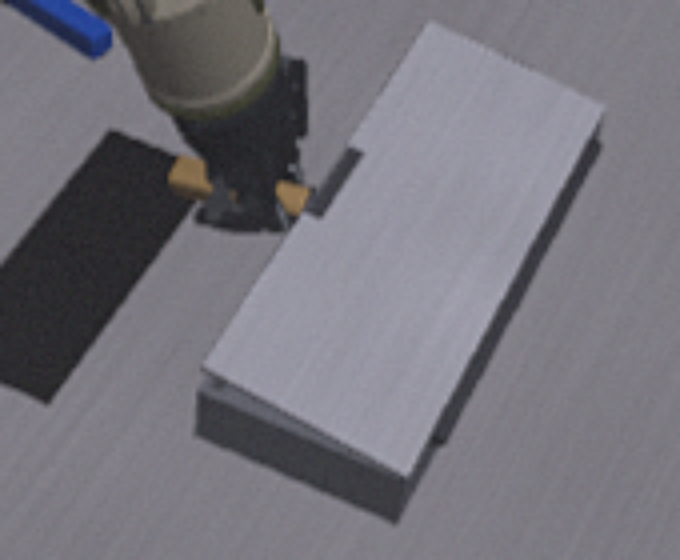

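Cover corner is at scene (300.8,232): about 0.1 rad open, so a little more is needed.

Run:
```python
from h import *
p,r,o=st(); r0=down(-88.9)
for pi,ro,h in((12,26,.0445),(13.5,32,.0465),(13.5,34,.0475)):
    Rt=r0*R.from_rotvec([0,np.radians(pi),0])*R.from_rotvec([np.radians(ro),0,0]);M=Rt.as_matrix()
    T=np.array([.578,.1345,h])-.028*M[:,0]+.010*M[:,2];show((T,Rt))
```

```text
[0.0001, -0.0037, 0.0002] [6.06, 1.69, -1.19]
[0.0007, -0.0052, -0.0011] [12.06, 2.98, -1.94]
[0.0009, -0.0058, -0.0021] [14.06, 2.95, -1.99]
```

Emit:
carry_out(motion=[{"xyz": [0, -0.001, -0.0005], "angular": [3, 1, -0.5]}, {"xyz": [0, -0.001, -0.001], "angular": [6, 1.7, -1.2]}, {"xyz": [0.0005, -0.002, -0.002], "angular": [9, 2.3, -1.5]}, {"xyz": [0.0007, -0.002, -0.003], "angular": [12, 3, -1.9]}, {"xyz": [0.0007, -0.002, -0.003], "angular": [12, 3, -1.9]}, {"xyz": [0.0007, -0.002, -0.004], "angular": [14, 3, -2]}, {"xyz": [0.0007, -0.002, -0.004], "angular": [14, 3, -2]}])

```text
clock: 8.4
position: [0.5518, 0.1377, 0.032]
ee_rot: [0.95, 0.045, 0.109, -0.291]
ft_force: [-3.5, -0.6, -1.7]
grip_width: 0.254
grasp_force: 121.7
```

```bash
cat > cov.py <<'E'
from h import *
def edge(s):
    "front-right top corner of cover near (301,232): search in the scene image along the predicted arc"
    g=cv2.GaussianBlur(s['img'].astype(np.float32).mean(2),(0,0),.7)
    for a in np.arange(0,.6,.02):
        q=[]
        for y in(-.025,-.01,.0,.01,.02):
            u,v=px(s,[.721-.14*np.cos(a),y,.053+.14*np.sin(a)]);
            du,dv=-.85,-.5
            q.append(g[int(round(v-2*dv)),int(round(u-2*du))]-g[int(round(v+2*dv)),int(round(u+2*du))])
        print(round(a,2),np.round(np.mean(q),1),end=' | ')
if __name__=='__main__':
    p,r,o=st();print(p,r.as_euler('xyz',degrees=True),o['ft_force'].round(1),o['torque'].round(2))
    s=snap('scene');edge(s)
    import sys;cv2.imwrite('pics/'+sys.argv[1],cv2.resize(s['img'][140:280,250:420,::-1],None,fx=4,fy=4))
E
python3 cov.py c6.png
```

```text
[0.55180091 0.13768792 0.03197433] [-146.08451412  -13.42831264    1.2679404 ] [-3.5 -0.6 -1.7] [-0.98  0.94  0.21]
0.0 -6.0 | 0.02 -0.7 | 0.04 8.6 | 0.06 9.3 | 0.08 15.1 | 0.1 22.4 | 0.12 26.1 | 0.14 28.9 | 0.16 28.7 | 0.18 28.3 | 0.2 30.6 | 0.22 31.5 | 0.24 31.2 | 0.26 31.4 | 0.28 31.4 | 0.3 31.6 | 0.32 32.0 | 0.34 30.9 | 0.36 31.6 | 0.38 31.9 | 0.4 30.1 | 0.42 31.5 | 0.44 29.0 | 0.46 31.3 | 0.48 27.5 | 0.5 27.5 | 0.52 17.9 | 0.54 21.0 | 0.56 9.6 | 0.58 4.6 |
```

View pics/c6.png

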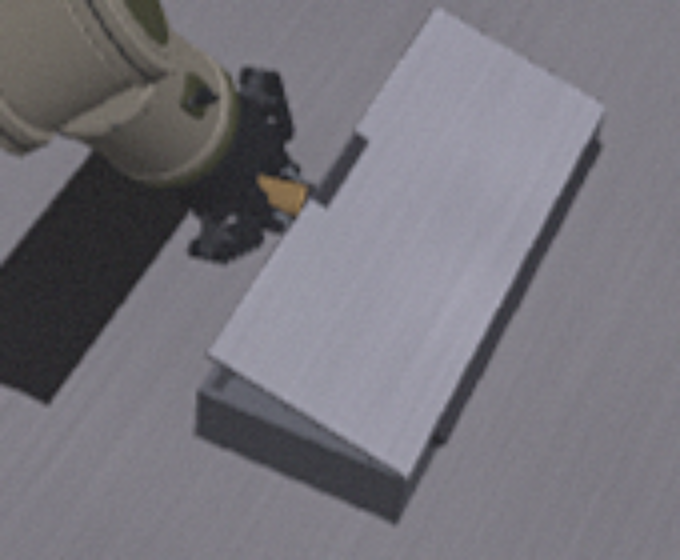

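Cover is at about 0.2 rad (corner at (302.5,228.5)). Now I press the blade firmly onto the notch's lower edge, so that lever contact is certain at this angle.

Emit:
carry_out(motion=[{"xyz": [-0.0006, 0.0013, 0.002], "angular": [0, 0, 0]}, {"xyz": [-0.0012, 0.0027, 0.004], "angular": [0, 0, 0]}, {"xyz": [-0.0012, 0.0027, 0.004], "angular": [0, 0, 0]}])

```text
clock: 8.75
position: [0.5526, 0.1383, 0.03]
ee_rot: [0.949, 0.046, 0.11, -0.292]
ft_force: [-19.9, -9.9, 27.4]
grip_width: 0.249
grasp_force: 126.0
```

```bash
python3 cov.py c7.png
python3 - <<'E'
from h import *
s=snap('scene')['img'];cv2.imwrite('pics/c7.png',cv2.resize(s[215:245,290:320,::-1],None,fx=10,fy=10))
E
```

```text
[0.55257889 0.13832202 0.029988  ] [-145.93914384  -13.62091945    1.31651311] [-19.9  -9.9  27.4] [0.74 1.83 1.53]
0.0 -5.9 | 0.02 0.1 | 0.04 10.1 | 0.06 10.3 | 0.08 15.1 | 0.1 22.5 | 0.12 26.3 | 0.14 29.1 | 0.16 29.1 | 0.18 27.9 | 0.2 29.8 | 0.22 31.1 | 0.24 30.8 | 0.26 31.2 | 0.28 31.0 | 0.3 31.4 | 0.32 31.8 | 0.34 31.4 | 0.36 31.4 | 0.38 31.4 | 0.4 30.2 | 0.42 31.5 | 0.44 30.1 | 0.46 31.3 | 0.48 27.2 | 0.5 27.2 | 0.52 17.8 | 0.54 20.4 | 0.56 10.0 | 0.58 5.1 |
```

View pics/c7.png

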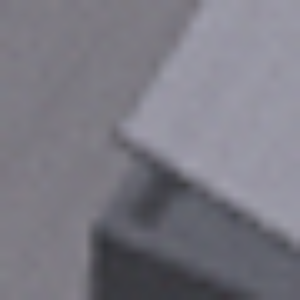

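Corner at (301.8,227.8): still about 0.22 rad with 27 N on the notch edge. Step 1 is met; now the swing open.

Run:
```python
from h import *
r0=down(-88.9)
def O(pi,ro): return r0*R.from_rotvec([0,np.radians(pi),0])*R.from_rotvec([np.radians(ro),0,0])
show(((.553,.138,.038),O(13.5,34)),((.552,.134,.052),O(13.5,0)),((.552,.134,.115),O(13.5,0)))
p,r,o=st()
f=lambda t:print(np.round(O(13.5,0).inv().apply(np.array(t)-[.552,.134,.115]),4))
for t in((.575,.134,.125),(.61,.135,.125),(.648,.136,.12)):f(t)
```

```text
[0.0023, -0.004, -0.0065] [-0.1, 0.01, 0.25]
[0.0045, -0.0084, -0.0202] [-34.1, -0.06, 0.24]
[0.0193, -0.0427, -0.071] [-34.1, -0.06, 0.24]
[ 0.0247  0.0004 -0.0044]
[0.0587 0.0001 0.0038]
[ 0.0945 -0.0002  0.0176]
```

Emit:
carry_out(motion=[{"xyz": [0.0023, -0.004, -0.0065], "angular": [0, 0, 0]}, {"xyz": [0.0025, -0.006, -0.01], "angular": [-8, 0, 0]}, {"xyz": [0.003, -0.007, -0.014], "angular": [-16, 0, 0]}, {"xyz": [0.004, -0.008, -0.018], "angular": [-25, 0, 0]}, {"xyz": [0.0045, -0.0084, -0.0202], "angular": [-34, 0, 0]}, {"xyz": [0.008, -0.016, -0.032], "angular": [-34, 0, 0]}, {"xyz": [0.011, -0.024, -0.045], "angular": [-34, 0, 0]}, {"xyz": [0.015, -0.033, -0.058], "angular": [-34, 0, 0]}, {"xyz": [0.0193, -0.0427, -0.071], "angular": [-34, 0, 0]}, {"xyz": [0.0193, -0.0427, -0.071], "angular": [-34, 0, 0]}])

```text
clock: 9.85
position: [0.5534, 0.1354, 0.1151]
ee_rot: [0.993, 0.011, 0.12, -0.002]
ft_force: [-0.5, 0.7, -1.4]
grip_width: 0.25
grasp_force: 121.6
```

Run:
```python
from h import *
p,r,o=st();print(p,r.as_euler('xyz',degrees=True),o['ft_force'].round(1),o['torque'].round(2),o['joint_pos'].round(3))
s=snap('scene');t=snap('top');cv2.imwrite('pics/c8.png',np.hstack([cv2.resize(s['img'][110:290,230:430,::-1],(440,396)),cv2.resize(t['img'][90:270,130:290,::-1],(352,396))]))
```

```text
[0.55335442 0.13541825 0.11511059] [-179.88689101  -13.81123488    1.28527575] [-0.5  0.7 -1.4] [ 0.    0.28 -0.02] [-0.849  0.155  0.522  1.985 -0.006  0.792 -1.886]
```

View pics/c8.png

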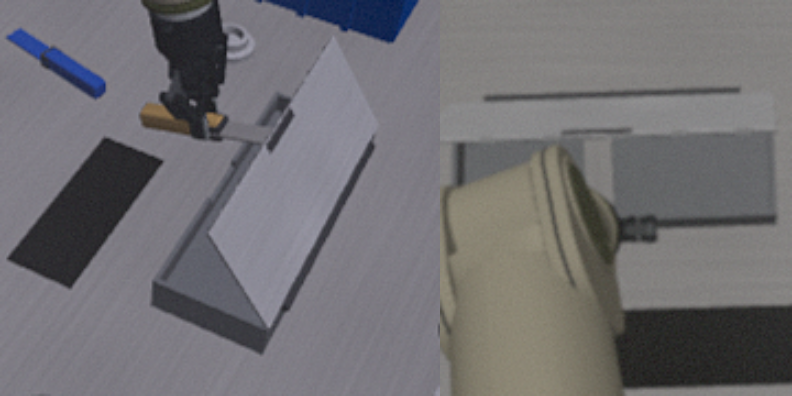

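Cover stands at about 55–60° with the blade under its strip (left half: corner at (210,235), blade (250,135)). Pushing on past upright.

Emit:
carry_out(motion=[{"xyz": [0.015, 0, -0.003], "angular": [0, 0, 0]}, {"xyz": [0.026, 0, -0.004], "angular": [0, 0, 0]}, {"xyz": [0.042, 0, 0], "angular": [0, 0, 0]}, {"xyz": [0.058, 0, 0.004], "angular": [0, 0, 0]}, {"xyz": [0.075, 0, 0.01], "angular": [0, 0, 0]}, {"xyz": [0.094, 0, 0.018], "angular": [0, 0, 0]}, {"xyz": [0.106, 0, 0.021], "angular": [0, 0, 0]}, {"xyz": [0.106, 0, 0.021], "angular": [0, 0, 0]}])

```text
clock: 10.75
position: [0.6566, 0.1355, 0.1128]
ee_rot: [0.994, 0.011, 0.113, 0.0]
ft_force: [-17.0, -0.2, -0.9]
grip_width: 0.25
grasp_force: 122.4
```

Emit:
carry_out(motion=[{"xyz": [-0.03, 0, -0.01], "angular": [0, 0, 0]}, {"xyz": [-0.07, 0, -0.02], "angular": [0, 0, 0]}, {"xyz": [-0.11, 0, -0.03], "angular": [0, -6, 0]}, {"xyz": [-0.14, 0, -0.04], "angular": [0, -13.8, 0]}, {"xyz": [-0.14, 0, -0.04], "angular": [0, -13.8, 0]}])

```text
clock: 11.25
position: [0.5147, 0.1331, 0.1233]
ee_rot: [1.0, 0.011, -0.003, 0.0]
ft_force: [1.6, 0.1, -1.6]
grip_width: 0.249
grasp_force: 121.9
```

Run:
```python
from h import *
p,r,o=st();print(p,r.as_euler('xyz',degrees=True),o['ft_force'].round(1),o['joint_pos'].round(3))
show(((.4345,.0174,.10),down(-4.4)))
s=snap('scene');t=snap('top');
for a in(1.3,1.5,1.6,1.7,1.8,1.9):print(a,np.round(px(s,[.718-.14*np.cos(a),-.043,.0505+.14*np.sin(a)]),1),np.round(px(t,[.718-.14*np.cos(a),-.043,.0505+.14*np.sin(a)]),1))
cv2.imwrite('pics/c9.png',np.hstack([cv2.resize(s['img'][110:290,230:430,::-1],(440,396)),cv2.resize(t['img'][90:270,130:290,::-1],(352,396))]))
```

```text
[0.51469444 0.13311412 0.12330478] [179.99287834   0.32503807   1.24735864] [ 1.6  0.1 -1.6] [-0.798  0.235  0.523  1.86  -0.133  1.086 -1.773]
[-0.0826, 0.1139, 0.0238] [-0.23, 0.27, -84.35]
1.3 [342.5 216.1] [282.3 127.7]
1.5 [354.4 219.6] [282.1 114.8]
1.6 [360.4 222.1] [282.  108.6]
1.7 [366.4 224.9] [281.8 102.8]
1.8 [372.2 228.2] [281.7  97.4]
1.9 [377.8 231.8] [281.5  92.4]
```

View pics/c9.png

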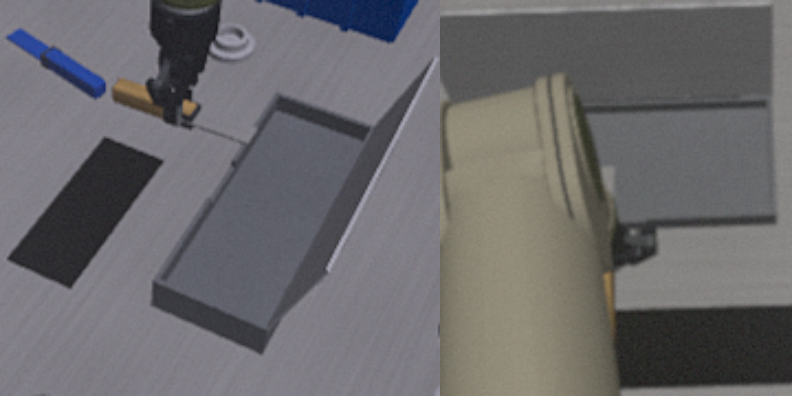

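Cover fully back (left half: free corner at (330,268)). Laying the tool back on the mat.

Emit:
carry_out(motion=[{"xyz": [-0.08, 0.04, 0], "angular": [0, 0, -20]}, {"xyz": [-0.083, 0.114, 0.02], "angular": [0, 0, -84.3]}, {"xyz": [-0.083, 0.114, 0.02], "angular": [0, 0, -84.3]}, {"xyz": [-0.083, 0.114, 0.02], "angular": [0, 0, -84.3]}, {"xyz": [-0.083, 0.114, 0.02], "angular": [0, 0, -84.3]}, {"xyz": [-0.083, 0.114, 0.02], "angular": [0, 0, -84.3]}, {"xyz": [-0.083, 0.114, 0.02], "angular": [0, 0, -84.3]}, {"xyz": [-0.083, 0.114, 0.02], "angular": [0, 0, -84.3]}, {"xyz": [-0.083, 0.114, 0.02], "angular": [0, 0, -84.3]}, {"xyz": [-0.083, 0.114, 0.02], "angular": [0, 0, -84.3]}, {"xyz": [-0.083, 0.114, 0.02], "angular": [0, 0, -84.3]}, {"xyz": [-0.083, 0.114, 0.02], "angular": [0, 0, -84.3]}])

```text
clock: 12.55
position: [0.4348, 0.0169, 0.1033]
ee_rot: [0.735, 0.678, -0.001, -0.0]
ft_force: [0.1, -0.5, -0.5]
grip_width: 0.254
grasp_force: 121.9
```

Run:
```python
from h import *
p,r,o=st();print(p,o['joint_pos'].round(3))
show(((.4345,.0174,.10),down(-4.4)),((.4345,.0174,.006),down(-4.4)))
```

```text
[0.43482972 0.01691915 0.10333548] [-0.687  0.019  0.555  2.115 -0.011  1.012 -0.208]
[0.0005, -0.0004, 0.0033] [-0.11, 0.06, -0.27]
[0.0006, -0.0002, 0.0973] [-0.11, 0.06, -0.27]
```

Emit:
carry_out(motion=[{"xyz": [0, 0, 0.045], "angular": [0, 0, 0]}, {"xyz": [0, 0, 0.08], "angular": [0, 0, 0]}, {"xyz": [0, 0, 0.093], "angular": [0, 0, 0]}, {"xyz": [0, 0, 0.098], "angular": [0, 0, 0]}, {"xyz": [0, 0, 0.099], "angular": [0, 0, 0]}, {"xyz": [0, 0, 0.099], "angular": [0, 0, 0]}])

```text
clock: 13.15
position: [0.4336, 0.0166, 0.0049]
ee_rot: [0.735, 0.678, -0.002, -0.001]
ft_force: [-4.3, -1.1, 7.0]
grip_width: 0.252
grasp_force: 123.1
```

Emit:
carry_out(motion=[{"xyz": [0, 0, 0], "angular": [0, 0, 0]}, {"xyz": [0, 0, 0], "angular": [0, 0, 0]}, {"xyz": [0, 0, 0], "angular": [0, 0, 0]}, {"xyz": [0, 0, 0], "angular": [0, 0, 0]}, {"xyz": [0, 0, 0], "angular": [0, 0, 0]}, {"xyz": [0, 0, -0.02], "angular": [0, 0, 0]}, {"xyz": [0, 0, -0.06], "angular": [0, 0, 0]}, {"xyz": [0, 0, -0.1], "angular": [0, 0, 0]}, {"xyz": [0, 0, -0.15], "angular": [0, 0, 0]}, {"xyz": [0, 0, -0.2], "angular": [0, 0, 0]}, {"xyz": [0, 0, -0.24], "angular": [0, 0, 0]}, {"xyz": [0, 0, -0.24], "angular": [0, 0, 0]}], hand=1, grip_force=50)

```text
clock: 14.35
position: [0.4371, 0.0176, 0.2498]
ee_rot: [0.734, 0.679, 0.003, 0.0]
ft_force: [-0.4, -0.6, -1.4]
grip_width: 0.996
grasp_force: 0.0
```

Run:
```python
from h import *
p,r,o=st();print(p.tolist(),r.as_quat().tolist(),o['joint_pos'].tolist())
c=snap('top','t5.png');im=c['img'].astype(int)
w=((im[:,:,0]-im[:,:,2])>40).astype(np.uint8);w[:225]=0;w[275:]=0
cs=cv2.findContours(w,0,2)[0];k=max(cs,key=cv2.contourArea);print(cv2.minAreaRect(k),cv2.contourArea(k))
```

```text
[0.43713668742434203, 0.01756260706792318, 0.24982087570905478] [0.7340571426780947, 0.679082994960027, 0.0025059825323386726, 0.0003424776472176182] [-0.7301720833229015, -0.15256943480335153, 0.5386916965649606, 1.9224661775845584, 0.07796901801714941, 1.3463728933766002, -0.2914040103007578]Traceback (most recent call last):
  File "<stdin>", line 5, in <module>
ValueError: max() iterable argument is empty
```

```bash
cat > kin.py <<'E'
import numpy as np, itertools, json, os
from scipy.optimize import least_squares
from scipy.spatial.transform import Rotation as R
D=[([-1.3306,.3328,-.0646,1.4608,.0216,1.3499,-.0885],[.1623,.6032,.2306],R.from_quat([.131,.9914,-.0006,0])),
([-.977,.037,.25,1.768,-.01,1.337,-.03],[.4,.3002,.25048],R.from_quat([.424,.906,0,0])),
([-.685,.054,.555,2.14,-.035,.956,-.184],[.43362,.01909,.08096],R.from_quat([.733,.681,0,0])),
([-.719,-.024,.577,2.098,.013,1.058,-.227],[.43505,.01756,.12523],R.from_quat([.734,.679,.003,.001])),
([-.887,.081,.529,2.029,-.047,1.044,-1.882],[.44771,.13108,.11644],R.from_matrix([[1,.023,-.001],[.023,-1,-.001],[-.001,.001,-1]])),
([-.743,.428,.507,1.854,-.255,.925,-1.674],[.54638,.13383,.03303],R.from_quat([1,.008,0,0])),
([-.422,.33,.335,2.027,-.7,.716,-1.125],[.55242,.1348,.02883],R.from_euler('xyz',[-159.9456,-9.97785,.62955],degrees=True)),
([-.849,.155,.522,1.985,-.006,.792,-1.886],[.55335,.13542,.11511],R.from_euler('xyz',[-179.8869,-13.8112,1.2853],degrees=True)),
([-.798,.235,.523,1.86,-.133,1.086,-1.773],[.51469,.13311,.1233],R.from_euler('xyz',[179.9929,.32504,1.24736],degrees=True)),
([-.7302,-.1526,.5387,1.9225,.07797,1.3464,-.2914],[.43714,.01756,.24982],R.from_quat([.73406,.67908,.0025,.0003])),
]
Z=np.array([0,0,1.])
def fk(q,x,s):
    y0,d1,d3,a3,a4,d5,a6,d7,y7=x
    r=R.from_euler('z',y0);p=np.zeros(3)
    for i,(ax,t) in enumerate(zip('zyzyzyz',([0,0,d1],[0,0,0],[a3,0,d3],[a4,0,0],[0,0,d5],[a6,0,0],[0,0,d7]))):
        r=r*R.from_euler(ax,s[i]*q[i]+(y7 if i==6 else 0));p=p+r.apply(t)
    return p,r
def fit():
    best=None
    Q=[d[0] for d in D]
    for s in itertools.product((1,-1),repeat=5):
        for y7 in(0,np.pi/2,np.pi,-np.pi/2):
            sg=(s[0],1,s[1],s[2],s[3],s[4],s[0])  # q2 sign absorbed by base half turn
            for y0 in(0,np.pi):
              for s7 in(1,-1):
                sg=(s[0],1,s[1],s[2],s[3],s[4],s7)
                def f(x):
                    o=[]
                    for q,p,r in D:
                        a,b=fk(q,x,sg);o+=list(a-p)+list(.3*(b.inv()*r).as_rotvec())
                    return np.array(o)
                x0=[y0,.36,.42,0,0,.4,0,.3,y7]
                if best is None or np.abs(f(x0)).mean()<max(.35,best[0]*10):
                    g=least_squares(f,x0,max_nfev=8)
                    e=np.sqrt(np.mean(g.fun**2))
                    if best is None or e<best[0]: best=(e,g.x,sg,f)
    g=least_squares(best[3],best[1]);return np.sqrt(np.mean(g.fun**2)),g.x,best[2]
if __name__=='__main__':
    e,x,s=fit();print(e,x.round(4).tolist(),s);json.dump([x.tolist(),s],open('kin.json','w'))
E
time timeout 500 python3 kin.py
```

```text
0.07688942446249453 [-0.1004, 0.0716, -0.0417, 1.0207, 0.1748, 0.3696, 0.1533, -0.1296, 1.4681] (-1, 1, -1, 1, -1, 1, -1)
real	0m53.220s
user	0m53.637s
sys	0m0.088s
```

```bash
cat > kin2.py <<'E'
from kin import D,R,np,least_squares
import itertools,json
res=[]
for s in itertools.product((1,-1),repeat=6):
    sg=(s[0],1)+s[1:]
    for x0 in itertools.product((-.09,np.pi-.09),(0,1.57,3.14,-1.57)):
        def f(x): 
            o=[]
            for q,p,r in D:
                m=R.from_euler('z',x[0])
                for i,a in enumerate('zyzyzyz'): m=m*R.from_euler(a,sg[i]*q[i])
                o.append(((m*R.from_euler('z',x[1])).inv()*r).as_rotvec())
            return np.ravel(o)
        e=np.sqrt(np.mean(f(x0)**2))
        res.append((e,sg,x0,f))
res.sort(key=lambda t:t[0])
for e,sg,x0,f in res[:6]:
    g=least_squares(f,x0);print(round(e,3),sg,np.round(x0,2),np.sqrt(np.mean(g.fun**2)).round(4),g.x.round(3))
E
python3 kin2.py
```

```text
0.051 (-1, 1, -1, 1, -1, 1, -1) [-0.09  1.57] 0.0005 [-1.000e-03  1.569e+00]
0.175 (-1, 1, -1, 1, -1, 1, -1) [ 3.05 -1.57] 0.0005 [-1.000e-03 -4.714e+00]
0.224 (-1, 1, -1, 1, 1, 1, -1) [ 3.05 -1.57] 0.2186 [ 2.569 -1.997]
0.267 (-1, 1, -1, -1, -1, -1, -1) [ 3.05 -1.57] 0.2605 [ 3.39  -1.317]
0.268 (-1, 1, -1, 1, 1, 1, -1) [-0.09  1.57] 0.2186 [2.568 4.285]
0.289 (1, 1, -1, 1, -1, 1, -1) [-0.09  0.  ] 0.255 [1.352 1.292]
```

```bash
cat > kin3.py <<'E'
from kin import D,R,np
S=(-1,1,-1,1,-1,1,-1)
def rots(q):
    m=R.identity();o=[]
    for i,a in enumerate('zyzyzyz'): m=m*R.from_euler(a,S[i]*q[i]);o.append(m.as_matrix())
    return o
C=[(0,2),(1,1),(2,2),(2,0),(2,1),(3,0),(4,2),(4,0),(5,0),(5,1),(6,2)]
def fitt(C,lam=1e-3):
    A=[];b=[]
    for q,p,r in D:
        o=rots(q);A.append(np.array([o[i][:,k] for i,k in C]).T);b.append(p)
    A=np.vstack(A);b=np.concatenate(b)
    x=np.linalg.solve(A.T@A+lam**2*np.eye(len(C)),A.T@b);return x,np.sqrt(np.mean((A@x-b)**2)),np.linalg.svd(A)[1]
if __name__=='__main__':
    np.set_printoptions(precision=4,suppress=True)
    for c in (C,[(0,2),(2,2),(4,2),(6,2)],[(0,2),(1,1),(2,2),(4,2),(6,2)],[(0,2),(1,1),(2,2),(2,0),(3,0),(4,2),(6,2)],[(0,2),(1,1),(2,2),(4,2),(5,0),(5,1),(6,2)],[(0,2),(1,1),(2,2),(2,1),(4,2),(5,0),(5,1),(6,2)]):
        x,e,s=fitt(c);print(c,x,round(e,5),s[-1].round(4))
E
python3 kin3.py
```

```text
[(0, 2), (1, 1), (2, 2), (2, 0), (2, 1), (3, 0), (4, 2), (4, 0), (5, 0), (5, 1), (6, 2)] [ 0.2581 -0.0215  0.4483 -0.0001 -0.0244 -0.0007  0.49    0.0002 -0.
  0.0003  0.3431] 0.0001 0.1435
[(0, 2), (2, 2), (4, 2), (6, 2)] [0.2882 0.3929 0.5097 0.3084] 0.02389 0.2452
[(0, 2), (1, 1), (2, 2), (4, 2), (6, 2)] [ 0.2436 -0.0475  0.454   0.4781  0.338 ] 0.0031 0.2445
[(0, 2), (1, 1), (2, 2), (2, 0), (3, 0), (4, 2), (6, 2)] [ 0.2623 -0.0483  0.4708 -0.0081  0.0215  0.4945  0.3482] 0.00167 0.2317
[(0, 2), (1, 1), (2, 2), (4, 2), (5, 0), (5, 1), (6, 2)] [ 0.2515 -0.0315  0.455   0.4793 -0.0056 -0.0153  0.346 ] 0.00191 0.227
[(0, 2), (1, 1), (2, 2), (2, 1), (4, 2), (5, 0), (5, 1), (6, 2)] [ 0.2584 -0.0219  0.4487 -0.0241  0.4901  0.0002  0.0004  0.3434] 0.00011 0.2258
```

```bash
cat > ik.py <<'E'
from kin3 import *
from scipy.optimize import least_squares
CC=[(0,2),(1,1),(2,2),(2,1),(4,2),(6,2)];X=fitt(CC)[0]
LO=np.array([-2.6,-.5,-1.47,.16,-1.27,.06,-2.6]);HI=np.array([2.6,2.12,1.34,2.42,4.41,2.06,2.6])
def FK(q):
    o=rots(q);p=sum(X[j]*o[i][:,k] for j,(i,k) in enumerate(CC));return p,R.from_matrix(o[6])*R.from_euler('z',np.pi/2)
def pts(q):
    o=rots(q);e=sum(X[j]*o[i][:,k] for j,(i,k) in enumerate(CC) if i<=2);w=e+X[4]*o[4][:,2];return e,w
def side(phi,el,up):
    "tool z at azimuth phi, elevation el (deg); tool x up (1) or down (-1)"
    a,b=np.radians([phi,el]);z=np.array([np.cos(a)*np.cos(b),np.sin(a)*np.cos(b),np.sin(b)])
    y=np.array([-np.sin(a),np.cos(a),0])*-up; y=y if np.cross(y,z)[2]*up>0 else -y
    return R.from_matrix(np.c_[np.cross(y,z),y,z])
def IK(p,r,q0,w=.01):
    def f(q):
        a,b=FK(q);return np.r_[(a-p)*5,(b.inv()*r).as_rotvec()*1.5,w*(q-q0)]
    g=least_squares(f,np.clip(q0,LO+.01,HI-.01),bounds=(LO,HI));a,b=FK(g.x);return g.x,np.linalg.norm(a-p)+np.linalg.norm((b.inv()*r).as_rotvec())
E
cat > plan.py <<'E'
from ik import *
np.set_printoptions(precision=2,suppress=True,linewidth=150)
q0=np.array([-.73,-.15,.54,1.92,.08,1.35,-.29])
print(FK(q0)[0])
def tcp(b,phi,el,back=0,off=.026):
    z=side(phi,el,1).as_matrix()[:,2];return np.array(b)+z*(off-back)
rng=np.random.default_rng(0)
for nm,b in dict(B=(.544,-.428,.078),A=(.584,-.277,.068),S1=(.648,.215,.100),S2=(.648,.055,.09)).items():
  for phi in ((-45,-60,-75) if nm in'AB' else (-75,-60,-45,-20)):
    for el in(-15,-25):
      for up in(1,-1):
        best=None
        for k in range(25):
            s=q0 if k==0 else rng.uniform(LO,HI); s[4]=abs(s[4])
            q,e=IK(tcp(b,phi,el),side(phi,el,up),s,.003)
            if e<.02:
                m=np.min(np.minimum(q-LO,HI-q)[:6]);
                if best is None or m>best[0]: best=(m,q)
        if best is not None and best[0]>.08: print(nm,phi,el,up,best[0].round(2),best[1],'elbow',pts(best[1])[0],'wrist',pts(best[1])[1])
E
time python3 plan.py
```

```text
[0.44 0.02 0.25]
B -45 -15 1 0.19 [ 1.25  0.79 -0.81  2.23  2.83  1.15  2.2 ] elbow [ 0.07 -0.33  0.56] wrist [ 0.33 -0.21  0.16]
B -45 -15 -1 0.2 [ 1.45  0.98 -1.03  2.22  2.88  1.19 -0.71] elbow [ 0.01 -0.38  0.49] wrist [ 0.33 -0.21  0.16]
B -45 -25 1 0.22 [ 1.44  0.8  -1.05  2.2   2.6   0.95  2.48] elbow [ 0.01 -0.34  0.56] wrist [ 0.34 -0.22  0.21]
B -45 -25 -1 0.22 [ 1.59  1.02 -1.23  2.2   2.62  1.05 -0.43] elbow [-0.04 -0.39  0.47] wrist [ 0.34 -0.22  0.21]
B -60 -15 1 0.26 [ 0.95  0.76 -0.7   2.16  2.43  1.33  2.16] elbow [ 0.16 -0.28  0.57] wrist [ 0.39 -0.16  0.16]
B -60 -15 -1 0.27 [ 1.13  0.89 -0.9   2.15  2.51  1.42 -0.84] elbow [ 0.12 -0.34  0.53] wrist [ 0.39 -0.16  0.16]
B -60 -25 1 0.28 [ 1.08  0.69 -0.83  2.14  2.26  1.13  2.33] elbow [ 0.11 -0.28  0.59] wrist [ 0.4  -0.18  0.21]
B -60 -25 -1 0.28 [ 1.1   0.71 -0.86  2.14  2.27  1.14 -0.8 ] elbow [ 0.11 -0.29  0.59] wrist [ 0.4  -0.18  0.21]
B -75 -15 1 0.41 [ 0.88  0.87 -0.79  2.01  2.18  1.55  2.24] elbow [ 0.2  -0.3   0.53] wrist [ 0.46 -0.13  0.16]
B -75 -15 -1 0.41 [ 0.84  0.84 -0.73  2.01  2.15  1.52 -0.93] e
[... 4457 characters left out ...]
5 1 0.47 [ 0.15  0.81 -0.9   1.95  1.82  1.59  2.29] elbow [ 0.33 -0.09  0.55] wrist [0.44 0.26 0.22]
S2 -45 -25 -1 0.47 [ 0.15  0.81 -0.9   1.95  1.82  1.59 -0.85] elbow [ 0.33 -0.09  0.55] wrist [0.44 0.26 0.22]
S2 -20 -15 1 0.2 [ 0.62  1.2  -1.23  2.22  2.66  1.69  2.6 ] elbow [ 0.33 -0.27  0.4 ] wrist [0.36 0.16 0.17]
S2 -20 -15 -1 0.2 [ 0.59  1.14 -1.2   2.22  2.62  1.66 -0.6 ] elbow [ 0.33 -0.26  0.43] wrist [0.36 0.16 0.17]
S2 -20 -25 1 0.21 [ 0.41  0.7  -0.97  2.21  2.2   1.25  2.35] elbow [ 0.26 -0.15  0.59] wrist [0.38 0.15 0.22]
S2 -20 -25 -1 0.22 [ 0.51  0.8  -1.1   2.2   2.25  1.33 -0.71] elbow [ 0.28 -0.19  0.55] wrist [0.38 0.15 0.22]
real	2m21.079s
user	2m20.629s
sys	0m0.133s
```

```bash
cat > bot.py <<'E'
from h import *
def capmask(im):
    im=cv2.GaussianBlur(im,(3,3),0).astype(int);r,g,b=im[...,0],im[...,1],im[...,2]
    return im,r,g,b
if __name__=='__main__':
    c=snap('top');s=snap('scene')
    for n,k,pts in(('top',c,dict(capA=(384,179),capB=(455,193),bodyB=(445,203),shB=(436,202),bench=(400,230),ringhole=(415,151))),('scene',s,dict(capA=(249,298),capB=(186,343),bodyA=(250,315),bodyB=(195,370),bench=(220,330),low=(250,325)))):
        im=cv2.GaussianBlur(k['img'],(3,3),0)
        print(n,{a:im[v,u].tolist() for a,(u,v) in pts.items()})
E
python3 bot.py
python3 - <<'E'
from h import *
from ik import *
q,r,o=st()
z=side(-60,-15,-1).as_matrix()[:,2]
print(side(-60,-15,-1).as_matrix().round(2))
show((np.array([.48,-.32,.28]),side(-60,-15,-1)))
E
```

```text
top {'capA': [96, 101, 99], 'capB': [91, 94, 94], 'bodyB': [111, 113, 107], 'shB': [86, 87, 82], 'bench': [128, 125, 125], 'ringhole': [153, 152, 153]}
scene {'capA': [92, 95, 102], 'capB': [87, 90, 97], 'bodyA': [142, 143, 144], 'bodyB': [117, 118, 119], 'bench': [125, 123, 130], 'low': [117, 116, 116]}
[[-0.13  0.87  0.48]
 [ 0.22  0.5  -0.84]
 [-0.97  0.   -0.26]]
[-0.3327, 0.0714, -0.0361] [-22.73, -72.63, -29.15]
```

Emit:
carry_out(motion=[{"xyz": [-0.04, 0.007, -0.004], "angular": [-2.7, -8, -3.4]}, {"xyz": [-0.08, 0.014, -0.008], "angular": [-5, -15, -6]}, {"xyz": [-0.12, 0.021, -0.012], "angular": [-7, -22, -9]}, {"xyz": [-0.15, 0.028, -0.016], "angular": [-9, -29, -11.5]}, {"xyz": [-0.18, 0.036, -0.018], "angular": [-11, -36, -14]}, {"xyz": [-0.21, 0.043, -0.02], "angular": [-13.5, -43, -17]}, {"xyz": [-0.24, 0.05, -0.025], "angular": [-15.5, -50, -20]}, {"xyz": [-0.27, 0.057, -0.03], "angular": [-18, -57, -23]}, {"xyz": [-0.3, 0.064, -0.033], "angular": [-20, -64, -26]}, {"xyz": [-0.32, 0.068, -0.035], "angular": [-22, -70, -28]}, {"xyz": [-0.333, 0.0714, -0.036], "angular": [-22.7, -72.6, -29.1]}, {"xyz": [-0.333, 0.0714, -0.036], "angular": [-22.7, -72.6, -29.1]}])

```text
clock: 15.7
position: [0.4785, -0.3139, 0.2835]
ee_rot: [0.407, 0.688, -0.301, 0.519]
ft_force: [0.3, -0.2, 0.3]
grip_width: 0.998
grasp_force: 0.0
```

```bash
cat > bot.py <<'E'
from h import *
def cap(k,roi,thr=110):
    im=cv2.GaussianBlur(k['img'],(3,3),0).astype(int);u0,v0,u1,v1=roi
    m=((im.mean(2)<thr)&(im[...,2]-im[...,0]>=0)).astype(np.uint8);z=np.zeros_like(m);z[v0:v1,u0:u1]=m[v0:v1,u0:u1]
    z=cv2.morphologyEx(z,cv2.MORPH_OPEN,np.ones((5,5),np.uint8))
    out=[]
    for c in cv2.findContours(z,0,2)[0]:
        if cv2.contourArea(c)>60: out.append((np.round(cv2.fitEllipse(c)[0],1),np.round(cv2.fitEllipse(c)[1],1),cv2.contourArea(c)))
    return out
def tri(c,a,s,b2):
    o1,d1=ray(c,*a);o2,d2=ray(s,*b2);d1/=np.linalg.norm(d1);d2/=np.linalg.norm(d2)
    t=np.linalg.lstsq(np.c_[d1,-d2],o2-o1,rcond=None)[0];p,q=o1+d1*t[0],o2+d2*t[1];return ((p+q)/2).round(4),np.linalg.norm(p-q).round(4)
if __name__=='__main__':
    p,r,o=st();print(p,o['joint_pos'].round(2),r.as_matrix()[:,2].round(2))
    c=snap('top','tt.png');s=snap('scene','ss.png')
    print('top',cap(c,(340,150,490,225)));print('scene',cap(s,(160,270,290,400)))
E
python3 bot.py
```

```text
[ 0.47849288 -0.31390517  0.28350402] [-0.08 -0.12  0.02  2.41  1.65  1.05 -0.69] [ 0.47 -0.84 -0.28]
top [(array([385.7, 208.3]), array([33.7, 36.1]), 859.0), (array([454.3, 193.2]), array([14.7, 17.4]), 184.5), (array([383.6, 179.8]), array([12.7, 15.6]), 138.0)]
scene [(array([185.9, 343.7]), array([20.4, 22. ]), 346.5), (array([247.9, 298.6]), array([17.9, 19.1]), 258.5)]
```

```bash
cat > go.py <<'E'
from h import *
from ik import side,IK,pts,LO,HI
def tcp(b,phi,el,back=0,off=.026):
    z=side(phi,el,1).as_matrix()[:,2];return np.array(b)+z*(off-back)
def plan(*tg):
    q=st()[2]['joint_pos']
    for p,r in tg:
        show((p,r));q,e=IK(p,r,q);print('   ik',q.round(2),round(e,4),'margin',np.minimum(q-LO,HI-q).min().round(2),'wrist',pts(q)[1].round(2))
E
python3 - <<'E'
from go import *
b=(.544,-.428,.078);r=side(-60,-15,-1)
plan((tcp((.544,-.428,.16),-60,-15,.13),r),(tcp(b,-60,-15,.13),r),(tcp(b,-60,-15),r))
E
```

```text
[0.0841, 0.0026, 0.0556] [-1.08, -1.24, -0.76]
   ik [ 0.2   0.19 -0.18  2.42  1.93  1.1  -1.04] 0.0004 margin 0.0 wrist [ 0.33 -0.05  0.28]
[0.1628, 0.0019, 0.0786] [-1.08, -1.24, -0.76]
   ik [ 0.2   0.45 -0.17  2.41  2.05  1.23 -1.27] 0.0 margin 0.01 wrist [ 0.33 -0.05  0.19]
[0.16, 0.0044, 0.2085] [-1.08, -1.24, -0.76]
   ik [ 0.34  0.62 -0.05  2.19  2.29  1.1  -1.29] 0.0 margin 0.23 wrist [ 0.39 -0.16  0.16]
```

Run:
```python
from go import *
b=(.544,-.428,.078);r=side(-60,-15,-1)
for z in(.24,.15,.078): plan((tcp((.544,-.428,z),-60,-15),r))
```

```text
[0.0045, 0.0056, 0.1632] [-1.08, -1.24, -0.76]
   ik [ 0.15  0.23  0.15  2.21  2.07  0.84 -0.96] 0.0001 margin 0.21 wrist [ 0.39 -0.16  0.32]
[0.0909, 0.005, 0.1884] [-1.08, -1.24, -0.76]
   ik [ 0.2   0.44  0.09  2.22  2.21  0.96 -1.2 ] 0.0001 margin 0.2 wrist [ 0.39 -0.16  0.23]
[0.16, 0.0044, 0.2085] [-1.08, -1.24, -0.76]
   ik [ 0.23  0.62  0.06  2.19  2.28  1.06 -1.34] 0.0001 margin 0.23 wrist [ 0.39 -0.16  0.16]
```

Emit:
carry_out(motion=[{"xyz": [0.0015, 0.002, 0.04], "angular": [-1, -1.2, -0.7]}, {"xyz": [0.002, 0.003, 0.08], "angular": [-1, -1.2, -0.7]}, {"xyz": [0.003, 0.005, 0.12], "angular": [-1, -1.2, -0.7]}, {"xyz": [0.0045, 0.0055, 0.163], "angular": [-1, -1.2, -0.7]}, {"xyz": [0.0045, 0.0055, 0.163], "angular": [-1, -1.2, -0.7]}, {"xyz": [0.0045, 0.0055, 0.163], "angular": [-1, -1.2, -0.7]}])

```text
clock: 16.4
position: [0.56, -0.4462, 0.2353]
ee_rot: [0.396, 0.687, -0.303, 0.528]
ft_force: [-0.2, 0.6, 0.3]
grip_width: 1.0
grasp_force: 0.0
```

Run:
```python
from go import *
b=(.544,-.428,.078);r=side(-60,-15,-1)
p,_,o=st();print(p,o['joint_pos'].round(2))
for z in(.15,.1,.078): plan((tcp((.544,-.428,z),-60,-15),r))
from bot import *
c=snap('top');s=snap('scene');
print(cap(s,(160,270,290,400)))
cv2.imwrite('pics/c10.png',np.hstack([cv2.resize(s['img'][260:420,120:300,::-1],(450,400)),cv2.resize(c['img'][130:270,340:480,::-1],(350,400),)[:400]]))
```

```text
[ 0.55998757 -0.4462279   0.23530503] [ 0.08  0.23  0.21  2.21  2.06  0.83 -0.97]
[0.0886, -0.005, 0.025] [0.21, 0.03, -0.11]
   ik [ 0.12  0.44  0.18  2.22  2.2   0.93 -1.23] 0.0 margin 0.2 wrist [ 0.39 -0.16  0.23]
[0.1369, -0.0051, 0.0379] [0.21, 0.03, -0.11]
   ik [ 0.14  0.57  0.15  2.21  2.25  1.   -1.33] 0.0001 margin 0.21 wrist [ 0.39 -0.16  0.18]
[0.1581, -0.0052, 0.0436] [0.21, 0.03, -0.11]
   ik [ 0.15  0.63  0.14  2.2   2.27  1.03 -1.38] 0.0001 margin 0.22 wrist [ 0.39 -0.16  0.16]
[(array([185.8, 343.7]), array([20.5, 22. ]), 346.5), (array([247.8, 298.6]), array([17.8, 19.6]), 263.5), (array([192.7, 285.4]), array([52.4, 67.7]), 1297.0)]
```

View pics/c10.png

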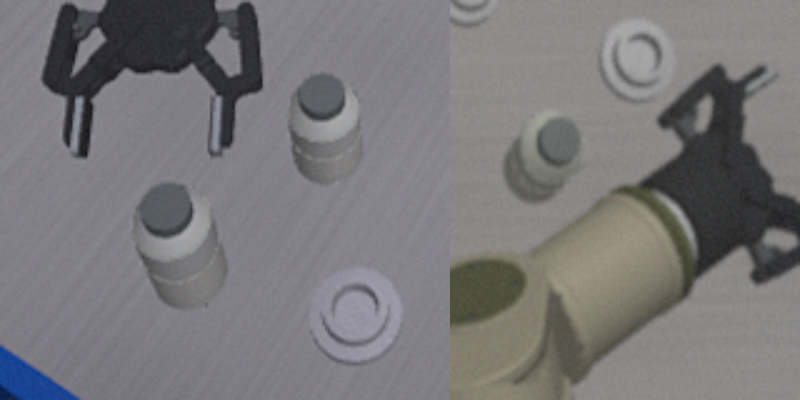

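Left half: gripper above mid bottle B (cap (165,210)), with fingers at (75,130) and (217,130); short bottle at (322,97). Descending straight over the bottle.

Emit:
carry_out(motion=[{"xyz": [0, -0.005, 0], "angular": [0, 0, 0]}, {"xyz": [0.03, -0.005, 0.0085], "angular": [0, 0, 0]}, {"xyz": [0.06, -0.005, 0.017], "angular": [0, 0, 0]}, {"xyz": [0.0886, -0.005, 0.025], "angular": [0, 0, 0]}, {"xyz": [0.0886, -0.005, 0.025], "angular": [0, 0, 0]}])

```text
clock: 17.0
position: [0.5556, -0.4487, 0.1407]
ee_rot: [0.396, 0.688, -0.302, 0.527]
ft_force: [0.1, 0.9, -0.0]
grip_width: 0.995
grasp_force: 0.0
```

Run:
```python
from go import *
b=(.544,-.428,.078);r=side(-60,-15,-1)
p,_,o=st();print(p,o['joint_pos'].round(2),o['ft_force'].round(1))
plan((tcp((.544,-.428,.078),-60,-15),r))
```

```text
[ 0.55564369 -0.44873891  0.1406747 ] [ 0.12  0.45  0.19  2.23  2.21  0.93 -1.24] [ 0.1  0.9 -0. ]
[0.0666, 0.0002, 0.0194] [0.27, -0.17, -0.03]
   ik [ 0.13  0.63  0.16  2.2   2.27  1.02 -1.38] 0.0 margin 0.22 wrist [ 0.39 -0.16  0.16]
```

Emit:
carry_out(motion=[{"xyz": [0.03, 0, 0.009], "angular": [0, 0, 0]}, {"xyz": [0.055, 0, 0.016], "angular": [0, 0, 0]}, {"xyz": [0.066, 0, 0.019], "angular": [0, 0, 0]}, {"xyz": [0.066, 0, 0.019], "angular": [0, 0, 0]}])

```text
clock: 17.4
position: [0.5579, -0.4509, 0.0759]
ee_rot: [0.397, 0.687, -0.302, 0.529]
ft_force: [-0.2, -0.3, 0.6]
grip_width: 0.999
grasp_force: 0.0
```

Emit:
carry_out(motion=[{"xyz": [0, 0, 0], "angular": [0, 0, 0]}, {"xyz": [0, 0, 0], "angular": [0, 0, 0]}, {"xyz": [0, 0, 0], "angular": [0, 0, 0]}, {"xyz": [0, 0, 0], "angular": [0, 0, 0]}, {"xyz": [0, 0, 0], "angular": [0, 0, 0]}, {"xyz": [0, 0, 0], "angular": [0, 0, 0]}], hand=0, grip_force=60)

```text
clock: 18.0
position: [0.5584, -0.4516, 0.078]
ee_rot: [0.397, 0.685, -0.302, 0.531]
ft_force: [-3.1, 2.1, 7.7]
grip_width: 0.714
grasp_force: 63.6
```

Run:
```python
from go import *
p,_,o=st();print(p,o['joint_pos'].round(2),o['ft_force'].round(1))
for phi,el,z in((-60,-15,.35),(-60,0,.4),(-60,15,.4),(-45,0,.4),(-30,0,.42),(-30,10,.42)):
  for xy in((.55,-.30),(.58,-.05)):
    print(phi,el,z,xy);plan(((*xy,z),side(phi,el,-1)))
```

```text
[ 0.55836518 -0.4516064   0.07795353] [ 0.14  0.62  0.17  2.2   2.28  1.02 -1.39] [-3.1  2.1  7.7]
-60 -15 0.35 (0.55, -0.3)
[-0.2283, 0.0708, -0.1998] [0.25, 0.3, -0.35]
   ik [-0.04 -0.06 -0.04  2.21  1.58  1.06 -0.52] 0.0001 margin 0.21 wrist [ 0.38 -0.01  0.44]
-60 -15 0.35 (0.58, -0.05)
[-0.1763, 0.2223, -0.394] [0.25, 0.3, -0.35]
   ik [-0.31  0.16 -0.33  1.98  1.34  1.55 -0.58] 0.0001 margin 0.44 wrist [0.41 0.24 0.44]
-60 0 0.4 (0.55, -0.3)
[-0.2767, 0.0712, -0.2125] [0.2, -14.7, -0.38]
   ik [-0.05 -0.01 -0.06  2.26  1.84  1.25 -0.72] 0.0001 margin 0.16 wrist [ 0.38 -0.    0.4 ]
-60 0 0.4 (0.58, -0.05)
[-0.2246, 0.2227, -0.4067] [0.2, -14.7, -0.38]
   ik [-0.37  0.21 -0.3   2.02  1.54  1.71 -0.66] 0.0001 margin 0.35 wrist [0.41 0.25 0.4 ]
-60 15 0.4 (0.55, -0.3)
[-0.2767, 0.0712, -0.2125] [0.15, -29.7, -0.41]
   ik [-0.1   0.19  0.01  2.3   2.07  1.52 -0.99] 0.0 margin 0.12 wrist [ 0.38 -0.01  0.31]
-60 15 0.4 (0.58, -0.05)
[-0.2246, 0.2227, -0.4067] [0.15, -29.7, -0.41]
   ik [-0.43  0.36 -0.2   2.07  1.72  1.88 -0.81] 0.0001 margin 0.18 wrist [0.41 0.24 0.31]
-45 0 0.4 (0.
[... 292 characters left out ...]
in 0.2 wrist [0.34 0.19 0.4 ]
-30 0 0.42 (0.55, -0.3)
[-0.296, 0.0713, -0.2176] [-29.63, -14.26, -4.22]
   ik [ 0.86 -0.29 -0.49  2.42  2.91  0.59 -1.51] 0.0011 margin 0.0 wrist [ 0.25 -0.13  0.42]
-30 0 0.42 (0.58, -0.05)
[-0.244, 0.2228, -0.4118] [-29.63, -14.26, -4.22]
   ik [-0.22 -0.21 -0.31  2.38  1.84  1.11 -0.69] 0.0001 margin 0.04 wrist [0.28 0.12 0.42]
-30 10 0.42 (0.55, -0.3)
[-0.296, 0.0713, -0.2176] [-30.03, -24.03, -1.63]
   ik [ 1.9  -0.41 -1.4   2.42  3.05  0.93 -1.91] 0.0124 margin 0.0 wrist [ 0.26 -0.13  0.36]
-30 10 0.42 (0.58, -0.05)
[-0.244, 0.2228, -0.4118] [-30.03, -24.03, -1.63]
   ik [-0.07 -0.07 -0.45  2.42  2.06  1.32 -0.9 ] 0.0003 margin 0.0 wrist [0.29 0.12 0.36]
```

Run:
```python
from go import *
q=st()[2]['joint_pos']
R180=R.from_rotvec([0,0,-np.pi])
for xyz in((.6,-.2,.33),(.6,-.3,.33),(.62,-.25,.30),(.65,-.2,.30)):
  for phi in(-60,-75):
    for el in(10,15):
      r=side(phi,el,-1);a,e=IK(xyz,r,q);b=a.copy();b[6]+=np.pi*.98
      b,e2=IK(xyz,r*R180,b);print(xyz,phi,el,a.round(2),round(e,4),b.round(2),round(e2,4),np.minimum(b-LO,HI-b).min().round(2))
plan(((.555,-.445,.25),side(-60,-15,-1)))
```

```text
(0.6, -0.2, 0.33) -60 10 [-0.25  0.38 -0.07  2.17  1.85  1.62 -0.98] 0.0001 [-0.26  0.38 -0.06  2.17  1.85  1.62  2.16] 0.0 0.25
(0.6, -0.2, 0.33) -60 15 [-0.27  0.44 -0.03  2.17  1.9   1.7  -1.05] 0.0 [-0.28  0.44 -0.03  2.17  1.9   1.7   2.09] 0.0 0.25
(0.6, -0.2, 0.33) -75 10 [-0.28  0.51 -0.06  1.95  1.65  1.77 -0.87] 0.0001 [-0.28  0.51 -0.06  1.95  1.65  1.77  2.27] 0.0 0.29
(0.6, -0.2, 0.33) -75 15 [-0.3   0.56 -0.02  1.95  1.69  1.82 -0.92] 0.0001 [-0.3   0.56 -0.02  1.95  1.69  1.82  2.22] 0.0 0.24
(0.6, -0.3, 0.33) -60 10 [-0.13  0.36  0.05  2.2   2.02  1.47 -1.05] 0.0 [-0.14  0.36  0.05  2.2   2.02  1.47  2.09] 0.0 0.22
(0.6, -0.3, 0.33) -60 15 [-0.15  0.43  0.08  2.19  2.07  1.56 -1.12] 0.0 [-0.15  0.43  0.09  2.19  2.07  1.56  2.02] 0.0 0.23
(0.6, -0.3, 0.33) -75 10 [-0.17  0.48  0.03  1.99  1.76  1.62 -0.91] 0.0001 [-0.17  0.48  0.04  1.99  1.76  1.62  2.23] 0.0 0.37
(0.6, -0.3, 0.33) -75 15 [-0.19  0.54  0.07  1.99  1.81  1.68 -0.97] 0.0001 [-0.19  0.54  0.07  1.99  1.81  1.68  2.17] 0.0 0.38
(0.62, -0.25, 0.3) -60 10 [-0.2   0.46  0.01  2.14  1.94  1.55 -1.06] 0.0 [-0
[... 393 characters left out ...]
.64  0.03  1.92  1.74  1.75  2.16] 0.0 0.31
(0.65, -0.2, 0.3) -60 10 [-0.26  0.51 -0.02  2.05  1.87  1.6  -1.01] 0.0001 [-0.27  0.51 -0.02  2.05  1.87  1.6   2.14] 0.0 0.37
(0.65, -0.2, 0.3) -60 15 [-0.28  0.58  0.01  2.04  1.91  1.67 -1.06] 0.0001 [-0.28  0.58  0.01  2.04  1.91  1.67  2.08] 0.0 0.38
(0.65, -0.2, 0.3) -75 10 [-0.27  0.63 -0.03  1.82  1.67  1.75 -0.87] 0.0001 [-0.28  0.63 -0.03  1.82  1.66  1.74  2.27] 0.0 0.32
(0.65, -0.2, 0.3) -75 15 [-0.29  0.69  0.    1.82  1.71  1.8  -0.92] 0.0001 [-0.29  0.69  0.    1.82  1.7   1.8   2.22] 0.0 0.26
[-0.1645, 0.0016, -0.0508] [0.25, 0.3, -0.35]
   ik [ 0.11  0.19  0.17  2.21  2.03  0.83 -0.91] 0.0001 margin 0.21 wrist [ 0.39 -0.16  0.34]
```

Emit:
carry_out(motion=[{"xyz": [-0.02, 0, -0.006], "angular": [0, 0, 0]}, {"xyz": [-0.05, 0, -0.015], "angular": [0, 0, 0]}, {"xyz": [-0.09, 0, -0.028], "angular": [0, 0, 0]}, {"xyz": [-0.13, 0.001, -0.04], "angular": [0, 0, 0]}, {"xyz": [-0.164, 0.0015, -0.051], "angular": [0, 0, 0]}, {"xyz": [-0.164, 0.0015, -0.051], "angular": [0, 0, 0]}])

```text
clock: 18.6
position: [0.5558, -0.445, 0.2539]
ee_rot: [0.398, 0.684, -0.301, 0.533]
ft_force: [-0.1, -0.6, -1.0]
grip_width: 0.714
grasp_force: 65.2
```

Run:
```python
from go import *
p,_,o=st();print(p,o['joint_pos'].round(2),o['ft_force'].round(1),o['grip_width'])
plan(((.65,-.2,.32),side(-60,15,-1)))
```

```text
[ 0.5557781  -0.44504309  0.25387188] [ 0.07  0.18  0.22  2.22  2.04  0.82 -0.93] [-0.1 -0.6 -1. ] 0.713661270140346
[-0.0202, 0.2054, -0.1752] [0.18, -29.57, -0.71]
   ik [-0.35  0.53  0.09  2.05  1.9   1.63 -1.04] 0.0001 margin 0.37 wrist [0.48 0.09 0.23]
```

Emit:
carry_out(motion=[{"xyz": [-0.003, 0.03, -0.025], "angular": [0, -4, 0]}, {"xyz": [-0.006, 0.06, -0.05], "angular": [0, -8, 0]}, {"xyz": [-0.009, 0.09, -0.076], "angular": [0, -13, -0.3]}, {"xyz": [-0.012, 0.12, -0.102], "angular": [0, -17, -0.4]}, {"xyz": [-0.015, 0.15, -0.128], "angular": [0, -21, -0.5]}, {"xyz": [-0.018, 0.18, -0.153], "angular": [0, -25, -0.6]}, {"xyz": [-0.02, 0.2054, -0.175], "angular": [0, -29.6, -0.7]}, {"xyz": [-0.02, 0.2054, -0.175], "angular": [0, -29.6, -0.7]}, {"xyz": [-0.02, 0.2054, -0.175], "angular": [0, -29.6, -0.7]}])

```text
clock: 19.5
position: [0.6499, -0.1992, 0.3113]
ee_rot: [0.302, 0.532, -0.396, 0.685]
ft_force: [0.0, -0.3, -2.5]
grip_width: 0.707
grasp_force: 65.8
```

Emit:
carry_out(motion=[{"xyz": [0, 0, 0], "angular": [0, 0, -7]}, {"xyz": [0, 0, 0], "angular": [0, 0, -15]}, {"xyz": [0, 0, 0], "angular": [0, 0, -23]}, {"xyz": [0, 0, 0], "angular": [0, 0, -31]}, {"xyz": [0, 0, 0], "angular": [0, 0, -39]}, {"xyz": [0, 0, 0], "angular": [0, 0, -47]}, {"xyz": [0, 0, 0], "angular": [0, 0, -55]}, {"xyz": [0, 0, 0], "angular": [0, 0, -63]}, {"xyz": [0, 0, 0], "angular": [0, 0, -71]}, {"xyz": [0, 0, 0], "angular": [0, 0, -79]}, {"xyz": [0, 0, 0], "angular": [0, 0, -85]}, {"xyz": [0, 0, 0], "angular": [0, 0, -90]}])

```text
clock: 20.7
position: [0.6487, -0.2016, 0.313]
ee_rot: [0.162, -0.589, 0.765, -0.202]
ft_force: [-0.2, -0.2, -2.7]
grip_width: 0.713
grasp_force: 65.2
```

Run:
```python
from go import *
p,r,o=st();print(p,o['joint_pos'].round(2),o['grip_width']);show(((.65,-.2,.32),side(-60,15,1)))
```

```text
[ 0.64868885 -0.2015842   0.31295671] [-0.42  0.55  0.17  2.06  1.87  1.59  0.51] 0.7130080422962057
[-0.0019, -0.007, 0.0011] [0.15, 0.4, -89.43]
```

Halfway; completing the inversion, then holding for two seconds.

Emit:
carry_out(motion=[{"xyz": [0, 0, 0], "angular": [0, 0, -7]}, {"xyz": [0, 0, 0], "angular": [0, 0, -15]}, {"xyz": [0, 0, 0], "angular": [0, 0, -23]}, {"xyz": [0, 0, 0], "angular": [0, 0, -31]}, {"xyz": [0, 0, 0], "angular": [0, 0, -39]}, {"xyz": [0, 0, 0], "angular": [0, 0, -47]}, {"xyz": [0, 0, 0], "angular": [0, 0, -55]}, {"xyz": [0, 0, 0], "angular": [0, 0, -63]}, {"xyz": [0, 0, 0], "angular": [0, 0, -71]}, {"xyz": [0, 0, 0], "angular": [0, 0, -79]}, {"xyz": [0, 0, 0], "angular": [0, 0, -85]}, {"xyz": [0, 0, 0], "angular": [0, 0, -90]}])

```text
clock: 21.9
position: [0.6487, -0.2016, 0.3129]
ee_rot: [0.531, -0.302, 0.684, 0.398]
ft_force: [-0.2, -0.3, -1.5]
grip_width: 0.71
grasp_force: 65.4
```

Emit:
carry_out(motion=[{"xyz": [0, 0, 0], "angular": [0, 0, 0]}, {"xyz": [0, 0, 0], "angular": [0, 0, 0]}, {"xyz": [0, 0, 0], "angular": [0, 0, 0]}, {"xyz": [0, 0, 0], "angular": [0, 0, 0]}, {"xyz": [0, 0, 0], "angular": [0, 0, 0]}, {"xyz": [0, 0, 0], "angular": [0, 0, 0]}, {"xyz": [0, 0, 0], "angular": [0, 0, 0]}, {"xyz": [0, 0, 0], "angular": [0, 0, 0]}, {"xyz": [0, 0, 0], "angular": [0, 0, 0]}, {"xyz": [0, 0, 0], "angular": [0, 0, 0]}, {"xyz": [0, 0, 0], "angular": [0, 0, 0]}, {"xyz": [0, 0, 0], "angular": [0, 0, 0]}])

```text
clock: 23.1
position: [0.6496, -0.1998, 0.3128]
ee_rot: [0.531, -0.302, 0.685, 0.396]
ft_force: [-0.8, -0.1, -1.6]
grip_width: 0.71
grasp_force: 65.4
```

Run:
```python
from go import *
p,r,o=st();print(p,o['joint_pos'].round(2),o['grip_width'],r.as_matrix().round(2))
s=snap('scene');u,v=map(int,px(s,p));print(u,v);cv2.imwrite('pics/c11.png',cv2.resize(s['img'][max(0,v-90):v+90,max(0,u-120):u+120,::-1],None,fx=2.5,fy=2.5))
```

```text
[ 0.64960248 -0.19978834  0.3128147 ] [-0.54  0.56  0.3   2.06  1.83  1.54  2.06] 0.7103556930099841 [[-0.12 -0.86  0.49]
 [ 0.22 -0.5  -0.84]
 [ 0.97  0.01  0.25]]
297 222
```

View pics/c11.png

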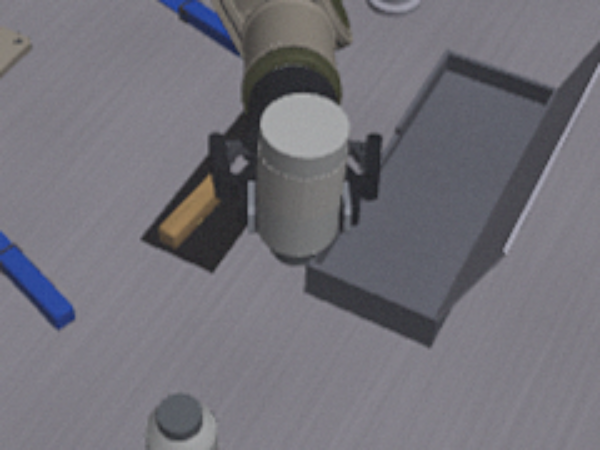

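Emit:
carry_out(motion=[{"xyz": [0, 0, 0], "angular": [0, 0, 0]}, {"xyz": [0, 0, 0], "angular": [0, 0, 0]}, {"xyz": [0, 0, 0], "angular": [0, 0, 0]}, {"xyz": [0, 0, 0], "angular": [0, 0, 0]}, {"xyz": [0, 0, 0], "angular": [0, 0, 0]}, {"xyz": [0, 0, 0], "angular": [0, 0, 0]}, {"xyz": [0, 0, 0], "angular": [0, 0, 0]}, {"xyz": [0, 0, 0], "angular": [0, 0, 0]}, {"xyz": [0, 0, 0], "angular": [0, 0, 0]}, {"xyz": [0, 0, 0], "angular": [0, 0, 0]}])

```text
clock: 24.15
position: [0.6496, -0.1998, 0.3128]
ee_rot: [0.531, -0.302, 0.685, 0.396]
ft_force: [-0.2, 0.2, -2.1]
grip_width: 0.711
grasp_force: 65.4
```

Bottle is held upside down (white foot at crop (305,125)), the pry tool lies on its mat at (190,210), and the short bottle still stands at (180,415). Turning it upright and going to the caddy.

Emit:
carry_out(motion=[{"xyz": [0, 0, 0], "angular": [0, 0, 7]}, {"xyz": [0, 0, 0], "angular": [0, 0, 15]}, {"xyz": [0, 0, 0], "angular": [0, 0, 23]}, {"xyz": [0, 0, 0], "angular": [0, 0, 31]}, {"xyz": [0, 0, 0], "angular": [0, 0, 39]}, {"xyz": [0, 0, 0], "angular": [0, 0, 47]}, {"xyz": [0, 0, 0], "angular": [0, 0, 55]}, {"xyz": [0, 0, 0], "angular": [0, 0, 63]}, {"xyz": [0, 0, 0], "angular": [0, 0, 71]}, {"xyz": [0, 0, 0], "angular": [0, 0, 79]}, {"xyz": [0, 0, 0], "angular": [0, 0, 85]}, {"xyz": [0, 0, 0], "angular": [0, 0, 90]}])

```text
clock: 25.35
position: [0.6496, -0.1999, 0.3128]
ee_rot: [0.16, -0.589, 0.765, -0.206]
ft_force: [0.3, 0.0, -1.0]
grip_width: 0.71
grasp_force: 65.8
```

Emit:
carry_out(motion=[{"xyz": [0, 0, 0], "angular": [0, 0, 7]}, {"xyz": [0, 0, 0], "angular": [0, 0, 15]}, {"xyz": [0, 0, 0], "angular": [0, 0, 23]}, {"xyz": [0, 0, 0], "angular": [0, 0, 31]}, {"xyz": [0, 0, 0], "angular": [0, 0, 39]}, {"xyz": [0, 0, 0], "angular": [0, 0, 47]}, {"xyz": [0, 0, 0], "angular": [0, 0, 55]}, {"xyz": [0, 0, 0], "angular": [0, 0, 63]}, {"xyz": [0, 0, 0], "angular": [0, 0, 71]}, {"xyz": [0, 0, 0], "angular": [0, 0, 79]}, {"xyz": [0, 0, 0], "angular": [0, 0, 85]}, {"xyz": [0, 0, 0], "angular": [0, 0, 90]}])

```text
clock: 26.55
position: [0.6495, -0.1999, 0.3128]
ee_rot: [0.303, 0.53, -0.395, 0.686]
ft_force: [-0.6, 0.4, -2.1]
grip_width: 0.711
grasp_force: 65.9
```

Run:
```python
from go import *
p,r,o=st();print(p,o['joint_pos'].round(2),o['grip_width'])
plan(((.65,.0,.30),side(-60,-15,-1)),((.6614,.1964,.27),side(-60,-15,-1)),((.6614,.1964,.102),side(-60,-15,-1)))
```

```text
[ 0.64954566 -0.1999165   0.31276242] [-0.3   0.54  0.04  2.05  1.91  1.64 -1.04] 0.7110729685951822
[-0.0317, 0.1011, -0.17] [0.24, 29.7, 0.14]
   ik [-0.41  0.39 -0.24  1.81  1.37  1.56 -0.64] 0.0001 margin 0.5 wrist [0.48 0.29 0.39]
[-0.0445, 0.2099, -0.3361] [0.24, 29.7, 0.14]
   ik [-0.64  0.67 -0.28  1.45  1.31  1.8  -0.64] 0.0 margin 0.26 wrist [0.5  0.48 0.36]
[0.118, 0.2103, -0.3788] [0.24, 29.7, 0.14]
   ik [-0.65  0.91 -0.27  1.47  1.32  1.73 -0.87] 0.0 margin 0.33 wrist [0.5  0.48 0.19]
```

Emit:
carry_out(motion=[{"xyz": [-0.012, 0.02, -0.035], "angular": [0, 4, 0]}, {"xyz": [-0.02, 0.045, -0.075], "angular": [0, 9, 0]}, {"xyz": [-0.025, 0.07, -0.115], "angular": [0, 16, 0]}, {"xyz": [-0.03, 0.1, -0.16], "angular": [0, 23, 0]}, {"xyz": [-0.034, 0.122, -0.2], "angular": [0, 29.7, 0.1]}, {"xyz": [-0.037, 0.147, -0.24], "angular": [0.2, 29.7, 0.1]}, {"xyz": [-0.04, 0.17, -0.275], "angular": [0.2, 29.7, 0.1]}, {"xyz": [-0.043, 0.193, -0.31], "angular": [0.2, 29.7, 0.1]}, {"xyz": [-0.0445, 0.21, -0.336], "angular": [0.2, 29.7, 0.1]}, {"xyz": [-0.0445, 0.21, -0.336], "angular": [0.2, 29.7, 0.1]}, {"xyz": [-0.0445, 0.21, -0.336], "angular": [0.2, 29.7, 0.1]}])

```text
clock: 27.65
position: [0.6616, 0.1968, 0.2684]
ee_rot: [0.395, 0.688, -0.306, 0.526]
ft_force: [0.4, -1.3, -1.5]
grip_width: 0.71
grasp_force: 65.9
```

Run:
```python
from go import *
p,r,o=st();print(p,o['joint_pos'].round(2),o['grip_width'])
plan(((.6614,.1964,.125),side(-60,-15,-1)),((.6614,.1964,.102),side(-60,-15,-1)))
```

```text
[0.66161955 0.19677775 0.26844221] [-0.65  0.68 -0.27  1.45  1.31  1.8  -0.64] 0.7100546252114507
[0.1385, 0.0005, 0.0373] [-0.07, 0.02, 0.34]
   ik [-0.65  0.87 -0.26  1.47  1.32  1.73 -0.85] 0.0 margin 0.33 wrist [0.5  0.48 0.21]
[0.1607, 0.0006, 0.0432] [-0.07, 0.02, 0.34]
   ik [-0.66  0.91 -0.26  1.47  1.32  1.72 -0.87] 0.0 margin 0.34 wrist [0.5  0.48 0.19]
```

Emit:
carry_out(motion=[{"xyz": [0.035, 0, 0.009], "angular": [0, 0, 0]}, {"xyz": [0.075, 0, 0.02], "angular": [0, 0, 0]}, {"xyz": [0.115, 0, 0.031], "angular": [0, 0, 0]}, {"xyz": [0.138, 0, 0.037], "angular": [0, 0, 0.3]}, {"xyz": [0.15, 0, 0.04], "angular": [0, 0, 0.3]}, {"xyz": [0.16, 0, 0.043], "angular": [0, 0, 0.3]}, {"xyz": [0.16, 0, 0.043], "angular": [0, 0, 0.3]}])

```text
clock: 28.35
position: [0.6613, 0.1952, 0.1034]
ee_rot: [0.397, 0.687, -0.305, 0.527]
ft_force: [-0.4, -0.3, -1.8]
grip_width: 0.716
grasp_force: 65.9
```

Run:
```python
from go import *
p,r,o=st();print(p,o['ft_force'].round(1),o['torque'].round(2))
from bot import cap
s=snap('scene','s6.png');c=snap('top','t6.png')
print('pred cap scene',px(s,[.647,.22,.159]),'top',px(c,[.647,.22,.159]))
for k in(s,c):
  u,v=map(int,px(k,[.647,.22,.157]));print(cap(k,(u-25,v-25,u+25,v+25),105))
```

```text
[0.66126703 0.19516899 0.10339239] [-0.4 -0.3 -1.8] [ 1.11  0.69 -0.05]
pred cap scene (np.float64(372.71076069015743), np.float64(149.5047529700049)) top (np.float64(162.50175341987034), np.float64(148.5044724677502))
[(array([388.8, 171.1]), array([14. , 17.2]), 122.5), (array([368.4, 147.6]), array([42.2, 47.6]), 1434.0)]
[(array([179.1, 136.3]), array([12.9, 19.4]), 148.5), (array([156.2, 147.2]), array([35.5, 41.4]), 1015.5)]
```

Emit:
carry_out(motion=[{"xyz": [0.0015, 0, 0.0004], "angular": [0, 0, 0]}, {"xyz": [0.003, 0, 0.0008], "angular": [0, 0, 0]}, {"xyz": [0.003, 0, 0.0008], "angular": [0, 0, 0]}])

```text
clock: 28.75
position: [0.6612, 0.1959, 0.1008]
ee_rot: [0.397, 0.687, -0.305, 0.527]
ft_force: [-0.2, 0.3, -1.9]
grip_width: 0.713
grasp_force: 65.9
```

Emit:
carry_out(motion=[{"xyz": [0.0015, 0, 0.0004], "angular": [0, 0, 0]}, {"xyz": [0.003, 0, 0.0008], "angular": [0, 0, 0]}, {"xyz": [0.003, 0, 0.0008], "angular": [0, 0, 0]}])

```text
clock: 29.05
position: [0.6613, 0.1958, 0.1001]
ee_rot: [0.398, 0.685, -0.305, 0.529]
ft_force: [-5.8, 0.4, 11.3]
grip_width: 0.713
grasp_force: 66.5
```

Contact with the floor felt. Releasing and rising.

Emit:
carry_out(motion=[{"xyz": [0, 0, 0], "angular": [0, 0, 0]}, {"xyz": [0, 0, 0], "angular": [0, 0, 0]}, {"xyz": [0, 0, 0], "angular": [0, 0, 0]}, {"xyz": [0, 0, 0], "angular": [0, 0, 0]}, {"xyz": [0, 0, 0], "angular": [0, 0, 0]}, {"xyz": [-0.01, 0, -0.0027], "angular": [0, 0, 0]}, {"xyz": [-0.03, 0, -0.008], "angular": [0, 0, 0]}, {"xyz": [-0.06, 0, -0.016], "angular": [0, 0, 0]}, {"xyz": [-0.1, 0, -0.027], "angular": [0, 0, 0]}, {"xyz": [-0.14, 0, -0.038], "angular": [0, 0, 0]}, {"xyz": [-0.18, 0, -0.048], "angular": [0, 0, 0]}, {"xyz": [-0.18, 0, -0.048], "angular": [0, 0, 0]}], hand=1)

```text
clock: 30.25
position: [0.662, 0.1961, 0.2913]
ee_rot: [0.4, 0.685, -0.301, 0.529]
ft_force: [1.1, 0.4, -0.3]
grip_width: 1.001
grasp_force: 0.0
```

Run:
```python
from go import *
from bot import cap,tri
p,r,o=st();print(p,o['joint_pos'].round(2),o['grip_width'])
s=snap('scene','s7.png');c=snap('top','t7.png')
u,v=px(s,[.647,.22,.157]);print('pred',u,v,px(c,[.647,.22,.157]))
im=cv2.GaussianBlur(s['img'],(3,3),0).astype(int)
m=(im.mean(2)>105).astype(np.uint8);z=np.zeros_like(m);z[110:215,335:410]=m[110:215,335:410]
for k in cv2.findContours(z,0,2)[0]:
    if cv2.contourArea(k)>80: print('white blob',cv2.boundingRect(k),cv2.contourArea(k),'ang',cv2.fitEllipse(k)[2])
print('expected bottle px: base',np.round(px(s,[.647,.22,.022]),1),'shoulder',np.round(px(s,[.647,.22,.129]),1))
print('A cap',cap(c,(340,150,420,225)),cap(s,(215,270,290,340)))
plan(((.62,0,.28),side(-65,-15,-1)),((.595,-.298,.24),side(-70,-15,-1)))
```

```text
[0.66201506 0.19612639 0.29127927] [-0.65  0.65 -0.27  1.44  1.31  1.81 -0.62] 1.0010210376486368
pred 372.58855534627605 150.0881536877776 (np.float64(162.74007494873095), np.float64(148.79904754557344))
white blob (387, 171, 23, 44) 467.0 ang 29.759143829345703
white blob (335, 110, 75, 85) 3300.5 ang 179.11839294433594
expected bottle px: base [365.  186.2] shoulder [370.9 158.1]
A cap [(array([383.2, 179.3]), array([14.2, 15.3]), 156.0)] [(array([247.7, 298.5]), array([19. , 19.8]), 271.5)]
[-0.0339, -0.1333, 0.1452] [4.78, -0.04, 1.1]
   ik [-0.46  0.42 -0.21  1.81  1.3   1.63 -0.7 ] 0.0 margin 0.43 wrist [0.48 0.3  0.37]
[-0.0596, -0.3036, 0.3929] [9.61, -0.05, 2.4]
   ik [-0.13  0.32  0.01  2.06  1.55  1.23 -0.78] 0.0 margin 0.36 wrist [0.48 0.01 0.33]
```

Emit:
carry_out(motion=[{"xyz": [-0.012, -0.033, 0.036], "angular": [1, 0, 0]}, {"xyz": [-0.02, -0.066, 0.073], "angular": [2, 0, 0.4]}, {"xyz": [-0.028, -0.1, 0.11], "angular": [3.5, 0, 0.8]}, {"xyz": [-0.034, -0.133, 0.145], "angular": [4.8, 0, 1.1]}, {"xyz": [-0.038, -0.16, 0.18], "angular": [4.8, 0, 1.1]}, {"xyz": [-0.042, -0.19, 0.22], "angular": [4.8, 0, 1.1]}, {"xyz": [-0.046, -0.22, 0.26], "angular": [4.8, 0, 1.1]}, {"xyz": [-0.05, -0.25, 0.3], "angular": [4.8, 0, 1.1]}, {"xyz": [-0.055, -0.28, 0.34], "angular": [4.8, 0, 1.1]}, {"xyz": [-0.06, -0.3, 0.39], "angular": [4.8, 0, 1.1]}, {"xyz": [-0.06, -0.3, 0.39], "angular": [4.8, 0, 1.1]}])

```text
clock: 31.45
position: [0.593, -0.3011, 0.2391]
ee_rot: [0.428, 0.668, -0.332, 0.511]
ft_force: [0.3, 1.3, -0.1]
grip_width: 1.003
grasp_force: 0.0
```

Run:
```python
from go import *
from bot import cap,tri
p,r,o=st();print(p,o['joint_pos'].round(2))
s=snap('scene','s8.png');c=snap('top','t8.png')
a=cap(c,(340,150,420,225));b=cap(s,(215,270,290,340));print(a,b)
for z in(.10,.105,.11):
  if b: print('A',z,pt(c,383.3,179.4,z)[:2],pt(s,*b[0][0],z)[:2])
# mid bottle in caddy: bright body against the darker caddy floor, and cap
im=cv2.GaussianBlur(c['img'],(3,3),0).astype(int)
print('top levels',{n:im[v,u].tolist() for n,(u,v) in dict(floor=(240,170),cappred=(163,149),side=(185,160)).items()})
im2=cv2.GaussianBlur(s['img'],(3,3),0).astype(int)
print('scene',{n:im2[v,u].tolist() for n,(u,v) in dict(floor=(345,225),cap=(373,150),body=(368,172)).items()})
z=((im2.mean(2)>110)).astype(np.uint8);w=np.zeros_like(z);w[135:200,340:395]=z[135:200,340:395]
w=cv2.morphologyEx(w,cv2.MORPH_OPEN,np.ones((3,3),np.uint8))
for k in cv2.findContours(w,0,2)[0]:
    if cv2.contourArea(k)>80: print('blob',cv2.boundingRect(k),cv2.contourArea(k),cv2.minAreaRect(k))
print('exp base/shoulder',np.round(px(s,[.647,.22,.022]),1),np.round(px(s,[.647,.22,.129]),1))
plan((tcp((.584,-.277,.24),-65,-15),side(-65,-15,-1)),(tcp((.584,-.277,.11),-65,-15),side(-65,-15,-1)),(tcp((.584,-.277,.070),-65,-15),side(-65,-15,-1)))
```

```text
[ 0.59302954 -0.30109215  0.23908446] [-0.1   0.28 -0.    2.12  1.63  1.16 -0.79]
[(array([373.2, 177.7]), array([38.3, 72.2]), 1931.0)] [(array([247.9, 298.5]), array([17.7, 20. ]), 266.5)]
A 0.1 [ 0.58428571 -0.27657957] [ 0.5816657  -0.27756392]
A 0.105 [ 0.58301343 -0.27521644] [ 0.58341832 -0.27979884]
A 0.11 [ 0.58174116 -0.27385332] [ 0.58517094 -0.28203375]
top levels {'floor': [105, 107, 108], 'cappred': [94, 99, 99], 'side': [93, 92, 85]}
scene {'floor': [96, 99, 108], 'cap': [84, 90, 96], 'body': [103, 102, 105]}
blob (340, 135, 55, 59) 1493.5 ((367.0, 164.0), (58.0, 54.0), 90.0)
exp base/shoulder [365.  186.2] [370.9 158.1]
[0.0051, -0.0023, 0.0047] [-0.26, -0.03, 0.23]
   ik [-0.1   0.29 -0.01  2.13  1.64  1.16 -0.82] 0.0 margin 0.29 wrist [0.45 0.   0.32]
[0.1306, -0.0016, 0.0384] [-0.26, -0.03, 0.23]
   ik [-0.1   0.57 -0.01  2.13  1.76  1.2  -1.12] 0.0 margin 0.29 wrist [0.45 0.   0.19]
[0.1693, -0.0014, 0.0488] [-0.26, -0.03, 0.23]
   ik [-0.1   0.67 -0.01  2.11  1.79  1.21 -1.2 ] 0.0 margin 0.31 wrist [0.45 0.   0.15]
```

Emit:
carry_out(motion=[{"xyz": [0.005, -0.002, 0.0045], "angular": [0, 0, 0]}, {"xyz": [0.035, -0.002, 0.0125], "angular": [0, 0, 0]}, {"xyz": [0.075, -0.002, 0.0235], "angular": [0, 0, 0]}, {"xyz": [0.11, -0.002, 0.033], "angular": [0, 0, 0]}, {"xyz": [0.13, -0.002, 0.038], "angular": [0, 0, 0]}, {"xyz": [0.13, -0.002, 0.038], "angular": [0, 0, 0]}])

```text
clock: 32.15
position: [0.5953, -0.2958, 0.1012]
ee_rot: [0.424, 0.672, -0.328, 0.511]
ft_force: [0.1, -0.0, 0.0]
grip_width: 0.997
grasp_force: 0.0
```

Run:
```python
from go import *
p,r,o=st();print(p,o['ft_force'].round(1))
plan((tcp((.5835,-.277,.066),-65,-15),side(-65,-15,-1)))
```

```text
[ 0.59534889 -0.29576034  0.10123049] [ 0.1 -0.   0. ]
[0.0397, -0.0025, 0.014] [0.04, -0.19, 0.47]
   ik [-0.1   0.68 -0.    2.11  1.79  1.21 -1.21] 0.0 margin 0.31 wrist [0.45 0.   0.15]
```

Emit:
carry_out(motion=[{"xyz": [0.02, -0.001, 0.006], "angular": [0, 0, 0]}, {"xyz": [0.035, -0.001, 0.012], "angular": [0, 0, 0]}, {"xyz": [0.0397, -0.001, 0.014], "angular": [0, 0, 0]}, {"xyz": [0.0397, -0.001, 0.014], "angular": [0, 0, 0]}])

```text
clock: 32.55
position: [0.5967, -0.3006, 0.0635]
ee_rot: [0.425, 0.67, -0.328, 0.513]
ft_force: [0.1, -0.2, -0.0]
grip_width: 1.002
grasp_force: 0.0
```

Emit:
carry_out(motion=[{"xyz": [0, 0, 0], "angular": [0, 0, 0]}, {"xyz": [0, 0, 0], "angular": [0, 0, 0]}, {"xyz": [0, 0, 0], "angular": [0, 0, 0]}, {"xyz": [0, 0, 0], "angular": [0, 0, 0]}, {"xyz": [0, 0, 0], "angular": [0, 0, 0]}, {"xyz": [0, 0, 0], "angular": [0, 0, 0]}], hand=0, grip_force=60)

```text
clock: 33.15
position: [0.5968, -0.3011, 0.0646]
ee_rot: [0.426, 0.669, -0.328, 0.514]
ft_force: [-1.7, 2.8, 6.9]
grip_width: 0.71
grasp_force: 63.7
```

Run:
```python
from go import *
p,r,o=st();print(p,o['joint_pos'].round(2))
plan(((.6,-.29,.2),side(-65,-15,-1)),((.65,-.2,.32),side(-60,15,-1)))
```

```text
[ 0.59676061 -0.30111019  0.06458803] [-0.1   0.67  0.    2.11  1.79  1.21 -1.2 ]
[-0.1286, 0.0074, -0.0432] [-0.03, 0.12, 0.08]
   ik [-0.11  0.36 -0.02  2.12  1.66  1.18 -0.89] 0.0 margin 0.3 wrist [0.46 0.01 0.29]
[-0.2292, 0.0906, -0.1325] [-5.07, -29.87, 0.09]
   ik [-0.3   0.53  0.04  2.05  1.91  1.65 -1.03] 0.0 margin 0.37 wrist [0.48 0.09 0.23]
```

Emit:
carry_out(motion=[{"xyz": [-0.02, 0, -0.006], "angular": [0, 0, 0]}, {"xyz": [-0.05, 0.002, -0.015], "angular": [0, 0, 0]}, {"xyz": [-0.09, 0.004, -0.03], "angular": [0, 0, 0]}, {"xyz": [-0.129, 0.0074, -0.043], "angular": [0, 0, 0]}, {"xyz": [-0.15, 0.025, -0.062], "angular": [-1, -6, 0]}, {"xyz": [-0.17, 0.042, -0.08], "angular": [-2, -12, 0]}, {"xyz": [-0.19, 0.058, -0.1], "angular": [-3, -18, 0]}, {"xyz": [-0.21, 0.074, -0.117], "angular": [-4, -24, 0]}, {"xyz": [-0.229, 0.09, -0.1325], "angular": [-5, -29.8, 0]}, {"xyz": [-0.229, 0.09, -0.1325], "angular": [-5, -29.8, 0]}])

```text
clock: 34.15
position: [0.6507, -0.1984, 0.3181]
ee_rot: [0.303, 0.529, -0.397, 0.686]
ft_force: [-0.9, 0.9, -2.8]
grip_width: 0.712
grasp_force: 65.1
```

Emit:
carry_out(motion=[{"xyz": [0, 0, 0], "angular": [0, 0, -7]}, {"xyz": [0, 0, 0], "angular": [0, 0, -15]}, {"xyz": [0, 0, 0], "angular": [0, 0, -23]}, {"xyz": [0, 0, 0], "angular": [0, 0, -31]}, {"xyz": [0, 0, 0], "angular": [0, 0, -39]}, {"xyz": [0, 0, 0], "angular": [0, 0, -47]}, {"xyz": [0, 0, 0], "angular": [0, 0, -55]}, {"xyz": [0, 0, 0], "angular": [0, 0, -63]}, {"xyz": [0, 0, 0], "angular": [0, 0, -71]}, {"xyz": [0, 0, 0], "angular": [0, 0, -79]}, {"xyz": [0, 0, 0], "angular": [0, 0, -85]}, {"xyz": [0, 0, 0], "angular": [0, 0, -90]}])

```text
clock: 35.35
position: [0.6488, -0.2016, 0.3177]
ee_rot: [0.16, -0.59, 0.765, -0.201]
ft_force: [-0.1, 0.2, -1.9]
grip_width: 0.713
grasp_force: 64.9
```

Run:
```python
from go import *
p,r,o=st();print(p,o['joint_pos'].round(2),o['grip_width']);show(((.65,-.2,.32),side(-60,15,1)))
```

```text
[ 0.64880384 -0.20160275  0.31767466] [-0.41  0.54  0.16  2.06  1.87  1.59  0.52] 0.7134337260371385
[-0.0018, -0.0025, -0.0002] [0.39, 0.22, -89.56]
```

Emit:
carry_out(motion=[{"xyz": [0, 0, 0], "angular": [0, 0, -7]}, {"xyz": [0, 0, 0], "angular": [0, 0, -15]}, {"xyz": [0, 0, 0], "angular": [0, 0, -23]}, {"xyz": [0, 0, 0], "angular": [0, 0, -31]}, {"xyz": [0, 0, 0], "angular": [0, 0, -39]}, {"xyz": [0, 0, 0], "angular": [0, 0, -47]}, {"xyz": [0, 0, 0], "angular": [0, 0, -55]}, {"xyz": [0, 0, 0], "angular": [0, 0, -63]}, {"xyz": [0, 0, 0], "angular": [0, 0, -71]}, {"xyz": [0, 0, 0], "angular": [0, 0, -79]}, {"xyz": [0, 0, 0], "angular": [0, 0, -85]}, {"xyz": [0, 0, 0], "angular": [0, 0, -90]}])

```text
clock: 36.55
position: [0.6488, -0.2016, 0.3176]
ee_rot: [0.53, -0.304, 0.683, 0.399]
ft_force: [-0.5, 0.6, -2.7]
grip_width: 0.713
grasp_force: 65.0
```

Emit:
carry_out(motion=[{"xyz": [0, 0, 0], "angular": [0, 0, 0]}, {"xyz": [0, 0, 0], "angular": [0, 0, 0]}, {"xyz": [0, 0, 0], "angular": [0, 0, 0]}, {"xyz": [0, 0, 0], "angular": [0, 0, 0]}, {"xyz": [0, 0, 0], "angular": [0, 0, 0]}, {"xyz": [0, 0, 0], "angular": [0, 0, 0]}, {"xyz": [0, 0, 0], "angular": [0, 0, 0]}, {"xyz": [0, 0, 0], "angular": [0, 0, 0]}, {"xyz": [0, 0, 0], "angular": [0, 0, 0]}, {"xyz": [0, 0, 0], "angular": [0, 0, 0]}, {"xyz": [0, 0, 0], "angular": [0, 0, 0]}, {"xyz": [0, 0, 0], "angular": [0, 0, 0]}])

```text
clock: 37.75
position: [0.6495, -0.2005, 0.3184]
ee_rot: [0.529, -0.304, 0.686, 0.397]
ft_force: [-0.4, -0.3, -2.4]
grip_width: 0.709
grasp_force: 65.1
```

Emit:
carry_out(motion=[{"xyz": [0, 0, 0], "angular": [0, 0, 0]}, {"xyz": [0, 0, 0], "angular": [0, 0, 0]}, {"xyz": [0, 0, 0], "angular": [0, 0, 0]}, {"xyz": [0, 0, 0], "angular": [0, 0, 0]}, {"xyz": [0, 0, 0], "angular": [0, 0, 0]}, {"xyz": [0, 0, 0], "angular": [0, 0, 0]}, {"xyz": [0, 0, 0], "angular": [0, 0, 0]}, {"xyz": [0, 0, 0], "angular": [0, 0, 0]}, {"xyz": [0, 0, 0], "angular": [0, 0, 0]}, {"xyz": [0, 0, 0], "angular": [0, 0, 0]}])

```text
clock: 38.75
position: [0.6495, -0.2005, 0.3184]
ee_rot: [0.529, -0.304, 0.686, 0.397]
ft_force: [0.4, 0.6, -1.7]
grip_width: 0.707
grasp_force: 65.1
```

Run:
```python
from go import *
from bot import cap
p,r,o=st();print(p,o['joint_pos'].round(2),o['grip_width'],r.as_matrix()[:,0].round(2))
s=snap('scene','s9.png');c=snap('top','t9.png')
im=cv2.GaussianBlur(s['img'],(3,3),0).astype(int)
foot=p-.026*r.as_matrix()[:,2]+[0,0,.066-.01];print('foot px',px(s,foot),im[int(px(s,foot)[1]),int(px(s,foot)[0])])
# mid bottle in the caddy: cap
k=(im.mean(2)<96);u,v=px(s,[.647,.22,.157]);u,v=int(u),int(v)
for y in range(v-14,v+36,3): print(y,' '.join('%3d'%x for x in im[y,u-30:u+31:3].mean(1)))
```

```text
[ 0.64947329 -0.2005192   0.31842978] [-0.53  0.55  0.29  2.06  1.83  1.54  2.07] 0.707304227080004 [-0.13  0.22  0.97]
foot px (np.float64(297.50157556343686), np.float64(191.219886339358)) [165 166 167]
136 115 124 125 127 127 124 125 126 125 125 127 126 125 127 125 126 128 127 126 126 127
139 125 124 126 127 124 123 125 126 123 126 127 125 127 128 126 128 127 129 127 128 129
142 125 126 128 125 122 127 126 123 124 127 123 126 129 124 128 126 128 129 128 129 129
145 125 127 127 123 125 125 123 124 126 114 117 128 127 128 128 129 129 128 130 129 128
148 127 128 124 124 125 123 122 123  91  86  86  89 121 129 127 129 128 129 130 129 129
151 128 126 125 125 122 117 124  98  87  88  89  87  95 126 128 131 129 130 129 129 129
154 127 125 126 127 103  64  99  79  55  83  87  86  98 127 130 128 128 130 130 129 130
157 128 127 127 115  79  63 104 114  61  49  56  62 146 141 129 128 130 129 130 129 128
160 126 129 125  91  75  76 108 120 133 136 141 161 159 142 127 130 129 129 129 129 128
163 130 128 103  71  98  81  90 114 131 145 154 156 154  91  73  98 119 129 129 129 123
166 128 116  79  86 100  76  75  79 108 121 133 131 120  64  54  53  55  77 104 122  77
169 127  93  75  99 100  79  76  82  92 101 109 115 119  81  58  53  54  53  54  83  75
172 106  73  95  97  94  81  75  84  94 104 112 117 118  97  98  94  75  58  81  76  76
175  82  82  98  98  92  78  82  85  97 107 112 119 114  97  98  96  98  96  82  75  74
178  71  98  97 100  84  73  79  97 106 114 121 122 102  98  99  96  98  95  76  74  74
181  91  97  96  97  80  74  80  92 103 112 119 123  98  99  97  98  98  80  74  74  72
184  98  96  99  99  73  76  82  95 107 113 120 117  97  98  99  97  92  75  73  73 103
```

Hold done; mid bottle reads as upright in the caddy at the expected pixels. Rolling back and going to the second place, approach turned to −45° to clear the mid bottle.

Emit:
carry_out(motion=[{"xyz": [0, 0, 0], "angular": [0, 0, 7]}, {"xyz": [0, 0, 0], "angular": [0, 0, 15]}, {"xyz": [0, 0, 0], "angular": [0, 0, 23]}, {"xyz": [0, 0, 0], "angular": [0, 0, 31]}, {"xyz": [0, 0, 0], "angular": [0, 0, 39]}, {"xyz": [0, 0, 0], "angular": [0, 0, 47]}, {"xyz": [0, 0, 0], "angular": [0, 0, 55]}, {"xyz": [0, 0, 0], "angular": [0, 0, 63]}, {"xyz": [0, 0, 0], "angular": [0, 0, 71]}, {"xyz": [0, 0, 0], "angular": [0, 0, 79]}, {"xyz": [0, 0, 0], "angular": [0, 0, 85]}, {"xyz": [0, 0, 0], "angular": [0, 0, 90]}])

```text
clock: 40.05
position: [0.6495, -0.2006, 0.3184]
ee_rot: [0.157, -0.589, 0.765, -0.205]
ft_force: [0.5, -0.3, -2.6]
grip_width: 0.712
grasp_force: 65.3
```

Emit:
carry_out(motion=[{"xyz": [0, 0, 0], "angular": [0, 0, 7]}, {"xyz": [0, 0, 0], "angular": [0, 0, 15]}, {"xyz": [0, 0, 0], "angular": [0, 0, 23]}, {"xyz": [0, 0, 0], "angular": [0, 0, 31]}, {"xyz": [0, 0, 0], "angular": [0, 0, 39]}, {"xyz": [0, 0, 0], "angular": [0, 0, 47]}, {"xyz": [0, 0, 0], "angular": [0, 0, 55]}, {"xyz": [0, 0, 0], "angular": [0, 0, 63]}, {"xyz": [0, 0, 0], "angular": [0, 0, 71]}, {"xyz": [0, 0, 0], "angular": [0, 0, 79]}, {"xyz": [0, 0, 0], "angular": [0, 0, 85]}, {"xyz": [0, 0, 0], "angular": [0, 0, 90]}])

```text
clock: 41.25
position: [0.6494, -0.2006, 0.3184]
ee_rot: [0.306, 0.528, -0.396, 0.686]
ft_force: [0.2, 0.2, -2.3]
grip_width: 0.711
grasp_force: 65.3
```

Run:
```python
from go import *
p,r,o=st();print(p,o['joint_pos'].round(2),o['grip_width'])
plan(((.66,-.09,.31),side(-53,0,-1)),((.6695,.0205,.28),side(-45,-15,-1)),((.6695,.0205,.09),side(-45,-15,-1)))
```

```text
[ 0.64942245 -0.20064775  0.31837827] [-0.29  0.53  0.03  2.05  1.91  1.65 -1.03] 0.71135953919998
[-0.015, 0.0644, -0.0897] [-6.99, 14.8, 0.83]
   ik [-0.37  0.37 -0.12  2.04  1.72  1.5  -0.84] 0.0 margin 0.38 wrist [0.45 0.18 0.31]
[-0.0091, 0.1279, -0.1853] [-15.19, 29.65, -0.1]
   ik [-0.41  0.31 -0.23  1.97  1.52  1.34 -0.67] 0.0 margin 0.45 wrist [0.43 0.26 0.37]
[0.1746, 0.1276, -0.2339] [-15.19, 29.65, -0.1]
   ik [-0.44  0.67 -0.2   1.99  1.66  1.36 -1.05] 0.0 margin 0.43 wrist [0.43 0.26 0.18]
```

Emit:
carry_out(motion=[{"xyz": [-0.007, 0.032, -0.045], "angular": [-3.5, 7, 0.4]}, {"xyz": [-0.015, 0.064, -0.09], "angular": [-7, 14.8, 0.8]}, {"xyz": [-0.012, 0.096, -0.138], "angular": [-11, 22, 0.4]}, {"xyz": [-0.009, 0.128, -0.185], "angular": [-15.2, 29.6, 0]}, {"xyz": [-0.009, 0.128, -0.185], "angular": [-15.2, 29.6, 0]}, {"xyz": [-0.009, 0.128, -0.185], "angular": [-15.2, 29.6, 0]}, {"xyz": [-0.009, 0.128, -0.185], "angular": [-15.2, 29.6, 0]}])

```text
clock: 41.95
position: [0.6697, 0.02, 0.2791]
ee_rot: [0.303, 0.733, -0.234, 0.562]
ft_force: [-0.0, -1.4, -2.4]
grip_width: 0.711
grasp_force: 66.1
```

Run:
```python
from go import *
p,r,o=st();print(p,o['joint_pos'].round(2),o['grip_width'])
plan(((.6695,.0205,.11),side(-45,-15,-1)),((.6695,.0205,.089),side(-45,-15,-1)))
```

```text
[0.66973101 0.0200324  0.2791311 ] [-0.42  0.31 -0.23  1.97  1.52  1.33 -0.67] 0.7111583263660373
[0.1635, 0.0007, 0.0433] [-0.1, 0.01, 0.16]
   ik [-0.45  0.63 -0.2   2.    1.65  1.36 -1.02] 0.0 margin 0.42 wrist [0.43 0.26 0.2 ]
[0.1838, 0.0008, 0.0487] [-0.1, 0.01, 0.16]
   ik [-0.45  0.67 -0.19  1.99  1.66  1.36 -1.06] 0.0 margin 0.43 wrist [0.43 0.26 0.18]
```

Emit:
carry_out(motion=[{"xyz": [0.04, 0, 0.011], "angular": [0, 0, 0]}, {"xyz": [0.085, 0, 0.023], "angular": [0, 0, 0]}, {"xyz": [0.13, 0, 0.034], "angular": [0, 0, 0]}, {"xyz": [0.163, 0, 0.043], "angular": [0, 0, 0]}, {"xyz": [0.175, 0, 0.0465], "angular": [0, 0, 0]}, {"xyz": [0.184, 0, 0.049], "angular": [0, 0, 0]}, {"xyz": [0.184, 0, 0.049], "angular": [0, 0, 0]}, {"xyz": [0.184, 0, 0.049], "angular": [0, 0, 0]}])

```text
clock: 42.75
position: [0.67, 0.0202, 0.0908]
ee_rot: [0.304, 0.733, -0.234, 0.563]
ft_force: [0.6, -0.6, -1.7]
grip_width: 0.707
grasp_force: 66.1
```

Emit:
carry_out(motion=[{"xyz": [0.0015, 0, 0.0004], "angular": [0, 0, 0]}, {"xyz": [0.003, 0, 0.0008], "angular": [0, 0, 0]}, {"xyz": [0.003, 0, 0.0008], "angular": [0, 0, 0]}])

```text
clock: 43.05
position: [0.6696, 0.0203, 0.0865]
ee_rot: [0.303, 0.733, -0.234, 0.562]
ft_force: [0.4, 0.2, -0.1]
grip_width: 0.709
grasp_force: 66.1
```

Emit:
carry_out(motion=[{"xyz": [0.001, 0, 0.0003], "angular": [0, 0, 0]}, {"xyz": [0.002, 0, 0.0005], "angular": [0, 0, 0]}, {"xyz": [0.002, 0, 0.0005], "angular": [0, 0, 0]}])

```text
clock: 43.35
position: [0.6699, 0.0199, 0.0866]
ee_rot: [0.304, 0.731, -0.234, 0.564]
ft_force: [-6.7, 0.7, 12.0]
grip_width: 0.708
grasp_force: 67.1
```

Floor contact. Releasing and rising, then moving clear.

Emit:
carry_out(motion=[{"xyz": [0, 0, 0], "angular": [0, 0, 0]}, {"xyz": [0, 0, 0], "angular": [0, 0, 0]}, {"xyz": [0, 0, 0], "angular": [0, 0, 0]}, {"xyz": [0, 0, 0], "angular": [0, 0, 0]}, {"xyz": [0, 0, 0], "angular": [0, 0, 0]}, {"xyz": [-0.01, 0, -0.0027], "angular": [0, 0, 0]}, {"xyz": [-0.03, 0, -0.008], "angular": [0, 0, 0]}, {"xyz": [-0.06, 0, -0.016], "angular": [0, 0, 0]}, {"xyz": [-0.1, 0, -0.027], "angular": [0, 0, 0]}, {"xyz": [-0.14, 0, -0.038], "angular": [0, 0, 0]}, {"xyz": [-0.18, 0, -0.048], "angular": [0, 0, 0]}, {"xyz": [-0.2, 0, -0.053], "angular": [0, 0, 0]}], hand=1)

```text
clock: 44.55
position: [0.6704, 0.0202, 0.2959]
ee_rot: [0.304, 0.732, -0.233, 0.564]
ft_force: [-0.2, 0.4, -0.8]
grip_width: 1.0
grasp_force: 0.0
```

Emit:
carry_out(motion=[{"xyz": [-0.02, -0.03, -0.01], "angular": [0, 0, 0]}, {"xyz": [-0.03, -0.07, -0.01], "angular": [0, 0, 0]}, {"xyz": [-0.03, -0.11, -0.01], "angular": [0, 0, 0]}, {"xyz": [-0.03, -0.15, 0], "angular": [0, 0, 0]}, {"xyz": [-0.03, -0.18, 0.02], "angular": [0, 0, 0]}, {"xyz": [-0.03, -0.21, 0.05], "angular": [0, 0, 0]}, {"xyz": [-0.03, -0.23, 0.08], "angular": [0, 0, 0]}, {"xyz": [-0.03, -0.23, 0.08], "angular": [0, 0, 0]}])

```text
clock: 45.35
position: [0.5653, -0.2077, 0.2993]
ee_rot: [0.306, 0.732, -0.236, 0.561]
ft_force: [-0.2, -0.4, 0.4]
grip_width: 1.0
grasp_force: 0.0
```

Run:
```python
from go import *
p,r,o=st();print(p,o['joint_pos'].round(2),o['clock'])
s=snap('scene','s10.png');c=snap('top','t10.png')
im=cv2.GaussianBlur(s['img'],(3,3),0).astype(int);ct=cv2.GaussianBlur(c['img'],(3,3),0).astype(int)
for n,(x,y,h) in dict(mid=(.647,.22,.135),short=(.650,.04,.110)).items():
    u,v=map(int,np.round(px(s,[x,y,.022+h])));print(n,'cap',u,v,'base',np.round(px(s,[x,y,.022]),0),'top px',np.round(px(c,[x,y,.022+h]),1))
    for y2 in range(v-12,v+42,3): print(y2,' '.join('%3d'%t for t in im[y2,u-30:u+31:3].mean(1)))
w=(im[...,0]-im[...,2]>40).astype(np.uint8);w[:, :225]=0;w[:,310:]=0;w[:180]=0;w[250:]=0
for k in cv2.findContours(w,0,2)[0]:
    if cv2.contourArea(k)>40: print('wood',cv2.minAreaRect(k))
w=(ct[...,0]-ct[...,2]>40).astype(np.uint8);w[:225]=0;w[275:]=0
for k in cv2.findContours(w,0,2)[0]:
    if cv2.contourArea(k)>40: print('wood top',cv2.minAreaRect(k))
c0=cv2.imread('pics/top0.png').astype(int)[...,::-1]
for n,(u,v) in dict(r1=(95,242),r2=(347,125),r3=(415,151)).items(): print(n,abs(c0[v-18:v+18,u-18:u+18]-c['img'][v-18:v+18,u-18:u+18]).mean())
```

```text
[ 0.56534962 -0.20765977  0.29932757] [-0.18 -0.09 -0.04  2.37  1.73  0.98 -0.67] 45.35
mid cap 373 150 base [365. 186.] top px [162.7 148.8]
138 127 128 128 130 126 127 128 127 126 130 130 127 129 130 130 130 129 131 129 131 129
141 127 129 130 128 126 129 127 128 128 129 127 129 131 127 131 130 132 130 131 132 132
144 129 131 128 126 127 127 126 126 129 126 129 132 128 131 130 132 132 131 132 131 132
147 131 130 127 127 127 127 126 127  98  90  93 115 129 130 129 132 131 133 132 132 132
150 130 129 127 128 126 126 126  97  90  90  89  88 123 129 132 131 131 132 132 132 132
153 130 127 128 127 100  96 106  57  86  92  91  89 115 130 134 131 131 133 132 132 133
156 127 130 130 113  75  78 109  80  45  61  67  66 152 134 132 130 134 131 132 132 132
159 130 132 125  88  69  84 113 125 120  98 110 152 163 139 132 132 132 132 131 132 131
162 134 130 102  74 103  76 115 128 139 155 165 162 159  91 107 126 132 132 132 130 124
165 131 116  76  91 102  73  77  99 132 142 148 144 123  55  55  63  83 112 131 130  78
168 126  89  80 102 105  74  78  86  95 107 115 119 113  58  54  55  55  54  6
[... 1732 characters left out ...]
9  78
226  97 102 103 102  98  76  90  92  97 106 114 119 125 102 101 101 101 102 100  78  77
229 102 102 103 101  96  75  80  97 106 114 120 124 124 101 102 100 103 101  84  78  77
232 103 102 102 101  98  76  83  94 103 114 119 125 119 102 102 102 102  98  78  78  78
235 103 102 102 101 104  85  84  95 105 116 121 124 108 103 103 103 103  83  78  78  78
238 102 103 101 102 101 100  91  96 105 112 118 112 101 100 102 104  95  78  79  78  90
241 102 102 103 102 102 101 102 101  99  99 101 101 101 103 103 102  81  79  78  93 134
wood ((255.34219360351562, 213.2926483154297), (8.86690616607666, 33.88271713256836), 43.2642936706543)
r1 12.462191358024691
r2 12.1005658436214
r3 12.53832304526749
```

Both bottles stand upright in the caddy, the tool is on its mat, and the castings have not moved. Handing in.

```bash
python3 -c "
from workcell import *
print(hand_in())"
```

```text
the job is handed in; nothing more can be done
None
```

I handed the job in at about 45 s; `hand_in()` returned no verdict. By my own checks the cover is fully back, the pry tool lies on its mat, and the mid and short bottles (no tall one was there) were each held upside down for over two seconds and now stand upright in the caddy, with the castings unmoved.

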